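Slide a guide shoe round the bent rod of an arc jig

ROBOT

A 6-joint arm with a two-finger parallel gripper is mounted at the origin on the work surface. World frame = base frame: x ahead of the robot, y to its left, z up, the work surface at z = 0. Lengths are in m, angles in rad, forces in N, time in s.
With the tool pointing down it reaches from about 0.3 to 0.875 m from the base axis. Payload 6.4 kg.
Tool frame: the origin (TCP) lies midway between the tips of the shut fingers; the grasp point (between the pads) lies 19 mm behind it; y points along the fingers, z is the direction in which the jaws open and shut, and the axes are right-handed (so a half turn about y gives the same grasp; the last joint's range is limited). The gripper opens to 88 mm and grips with 3 to 60 N. Pads are 18 mm wide; open, the fingers measure 123 mm over their backs; the gripper's body (75 mm by 187 mm) begins 45 mm behind the grasp point.
Start: joints at [-1.556, 0.181, 1.607, -0, 1.354, -0.206], TCP at [0.126, -0.561, 0.239] pointing down, gripper open.
Joint ranges: [-2.99, 2.99], [-0.89, 2.07], [0.3, 2.58], [-1.14, 4.28], [0, 2.63], [-3.12, 3.12]. Speed limits (rad/s): [2.57, 2.57, 3.01, 3.14, 3.14, 3.14].

INTERFACE

Orientations are given as a 3x3 rotation matrix whose columns are the frame's x, y, z axes.
In Python, from plant import telemetry, vision, manip gives the robot as it stands.
- The arm moves only by the tool jog_arm, never from a script. Its argument "commands" is a list that holds one entry, the list of rows, each a list of 7 numbers: the turn, a rotation vector about the tool's x, y, z in rad, then the shift along the tool's x, y, z in cm, then the opening, from -1 (shut) to 1 (fully open). A call has 1 to 5 rows; each row shifts and turns the commanded pose from where the row before left it, along the tool's axes as they then stand; what a row does not reach is not made up. A row lasts 1/10 s, in which the tool goes at most 50 mm and 8.59 degrees, less where a joint would pass 70% of its speed; a pose out of reach is approached as far as the arm can. A call is refused whole if a number of a shift passes 5 or a number of a turn 0.15, either way. A call with a gripper value outside its range is refused whole. The fingers move at their own pace and stop on an object; "squeeze" is the grip in N (left out, the last holds). Time passes only in rows, so rows that do not move let the fingers close. It gives the time, the measured TCP pose, the force and the opening at its end, in the units of the state.
- telemetry.sense(): the state, without advancing time (a new reading comes with each control period).
- vision.camera(name): name is "side" or "top"; returns a dict with "image" (384x512x3 uint8, red, green, blue), "fx", "fy", "cx", "cy" (pixels), "view" (4x4, takes a point from world to camera coordinates). Camera axes: x right, y down, z forward; pixel columns grow to the right and rows downward; lengths in m; the calibration is good to about 2 mm. A picture is of the moment at which its call begins. There is no depth.
- manip.job_done(): hands the job in, once; it reports no verdict.
The state is a dict: "time": time; "q": joint angles; "qvel": joint speeds; "tau": joint torques, N m; "eef_pos": TCP position; "eef_rot": TCP orientation; "ft_force": force on the tool from outside, world axes, zero at the start; "wrist_torque": the same for the moment, N m; "finger_gap": finger opening in m.
Only numpy, scipy, OpenCV 4.12 (cv2) and the standard library are available. Lean on these libraries where they do the work, as an engineer would, in place of code of your own. Each camera call takes 0.05 s, during which the arm holds its last target.

TASK

Put the bored guide shoe onto the free end of the arc jig's bent rod and slide it gently round the bend, turning it to follow the rod, until it sits fully home against the clamped stop collar; press it there for half a second with about 8 N, then let go and leave it hanging upright on the rod. Never load the rod or the collar with more than about 12 N, or it goes out of true, and leave the solid spacer block and the other things on the bench alone.

Things in the scene. Friction and masses are not known exactly. Their poses are not given: they have to be found in the camera images.
- shoe: the loose guide shoe: an aluminium block 36 long (its x) x 34 wide (its y) x 50 mm tall, about 0.16 kg, with a 14.4 mm round hole bored right through along x, 33 mm above the underside; the same either way round; about 0.6 mm of play to each side in the bend. Origin at the centre of the underside, z up. Grip it across the 34 mm. Heavier below the bore, it hangs upright on the rod when let go
- bore (a point): the middle of the shoe's bore (18 mm from either end, 33 mm above the underside)
- spacer: a solid aluminium block without a hole, 60 long (its x) x 34 wide x 30 mm tall, longer and lower than the shoe; not to be moved. Origin at the centre of its underside
- jig: the fixed arc jig: a plywood board (jig x -75 to 170, y -30 to 175 mm, 18 thick) carrying a 12 mm steel rod in a level plane, centre line 85 mm above the bench. Origin on the bench under the centre of the bend, z up. From its free tip the rod runs along jig +y, then bends anticlockwise (seen from above) round the origin, centre-line radius 130 mm, to a post at 109 degrees of bend
- rod_tip (a point): the end of the rod's free, rounded tip, on its centre line, at (130, -60) mm in the jig's frame; the first 11 mm are only 8 mm thick
- bend_start (a point): where the straight lead ends and the bend begins, on the rod's centre line, at (130, 0) mm in the jig's frame
- collar: the dark stop collar, 32 mm across, 14 thick, clamped at 64 to 85 degrees of bend. Origin and z axis as the jig's; its x axis points from the bend's centre to the home place of the middle of the bore. Its near face lies 18 mm beyond that place (along its y), square to the seated shoe. A push of about 38 N would make it slip
- home (a point): the point of the rod's centre line, 18 mm before the collar's near face, where the middle of the bore lies when the shoe is fully home; there the shoe's x axis is tangent to the rod (along the collar's y axis)
- glue: yellow glue bottle, 56 mm in diameter and 170 mm tall, a bystander; origin at the centre of its underside
- tape: yellow tape measure, 30 x 70 x 62 mm, a bystander; origin at the centre of its underside
- spare_collar: a loose spare collar lying flat, 34 mm in diameter and 14 mm high, a bystander; origin at the centre of its underside
- jar: closed jar, 70 mm in diameter and 85 mm tall, a bystander; origin at the centre of its underside
- driver: red-handled screwdriver lying on the bench, a bystander; origin on its underside, lying along its x
- square: try square with a dark stock 20 x 110 x 20 mm and a steel blade reaching 200 mm along its x, a bystander; origin under the middle of the stock
- sanding_block: cork sanding block, 66 x 112 x 34 mm, a bystander; origin at the centre of its underside
Mind the look-alikes: they are no part of the job. Leave any blue or purple look-alike of the shoe alone.

How it is judged:
On the way, in this order (a step that is already met when the one before it is completed fails the run):
1. the shoe is threaded onto the straight lead of the rod (y of bore in the frame of jig between -0.045 and 0.03 m and x of bore in the frame of jig between 0.122 and 0.135 m and z of bore in the frame of jig between 0.081 and 0.089 m), for 0.1 s.
2. the shoe is pressed home against the collar with more than 5 N for 0.3 s (contact force between shoe and collar above 5 N and distance between bore and home below 0.004 m), for 0.3 s.
At the end, for the whole second after the job is handed in: The shoe hangs at rest on the rod, released, the middle of its bore within 4 mm of its home point at the collar, its bore within 8 degrees of the rod's direction there and within 14 degrees of upright; the spacer block is within 15 mm of its start (distance between bore and home below 0.004 m and angle between the x axis of shoe and the y axis of collar, either way round below 0.14 rad and angle between shoe's own z axis and vertical below 0.25 rad and linear speed of shoe below 0.02 m/s and distance of spacer from where it was at the start of the episode below 0.015 m); the robot touches nothing.
It fails at once if the shoe presses on the collar with more than 15 N, or on the rod and collar together with more than 20 N (contact force between shoe and collar above 15 N or contact force between shoe and jig above 20 N).
It fails at once if the collar is shifted by more than 3 mm (distance of home from where it was at the start of the episode above 0.003 m).
It fails at once if the spacer or another loose thing on the bench is moved by more than 15 mm (distance of any of spacer, glue, tape, spare_collar, jar, driver, square, sanding_block from where it was at the start of the episode above 0.015 m).
It also fails if it takes over 67 s, if anything falls off the work surface, if the arm or the gripper's body presses on something with over 40 N, if the wrist force passes 120 N, or if a joint passes its speed limit or range.

## Working session

There is one attempt and no reset: what is moved stays moved. The work goes in short steps, Python scripts to look and compute and a tool call to move; the robot and the scene stay as the last step left them, time stands still between calls to the robot, and variables do not carry over. Pictures are saved under pics/ and viewed, and the job is handed in when it is done.

Besides the shell and the picture viewer there is one more tool, called by a JSON object that holds its "name" and its "arguments", one argument or row to a line. jog_arm: Moves the arm, as the interface text tells. Its arguments: {"type":"object","properties":{"commands":{"type":"array"},"squeeze":{"type":"number"}},"required":["commands"]}

```bash
mkdir -p pics; ls; python3 - <<'E'
from plant import telemetry, vision, manip
import cv2,numpy as np
s=telemetry.sense()
for k,v in s.items(): print(k,np.round(v,4).tolist())
for n in("side","top"):
    c=vision.camera(n); cv2.imwrite(f"pics/{n}0.png",c["image"][:,:,::-1]); np.savez(f"{n}0.npz",**c)
    print(n,c["fx"],c["fy"],c["cx"],c["cy"]); print(np.round(c["view"],4).tolist())
E
```

```text
pics
time 0.0
q [-1.5562, 0.1815, 1.608, -0.0, 1.3538, -0.2063]
qvel [-0.0007, -0.0014, -0.0007, -0.0021, 0.0003, -0.0009]
tau [-0.0019, -43.3867, -34.1852, 0.0701, 0.0385, -0.0002]
eef_pos [0.126, -0.5605, 0.2378]
eef_rot [[-0.9757, -0.0, 0.219], [-0.219, 0.0017, -0.9757], [-0.0003, -1.0, -0.0016]]
ft_force [-0.5059, -1.0274, -0.6613]
wrist_torque [-0.0097, 0.0298, 0.0038]
finger_gap 0.0886
side 448.2050469096848 448.2050469096848 245.91955031866073 192.07548913561203
[[0.9998, -0.0092, 0.0183, -0.5267], [0.0091, -0.5981, -0.8014, 0.0392], [0.0183, 0.8014, -0.5979, 1.405], [0.0, 0.0, 0.0, 1.0]]
top 471.30062206396883 471.30062206396883 255.06935546797948 193.1626367845596
[[-0.0127, -0.9999, -0.0063, -0.027], [-0.9965, 0.0131, -0.0825, 0.559], [0.0825, 0.0052, -0.9966, 1.3519], [0.0, 0.0, 0.0, 1.0]]
```

View pics/side0.png

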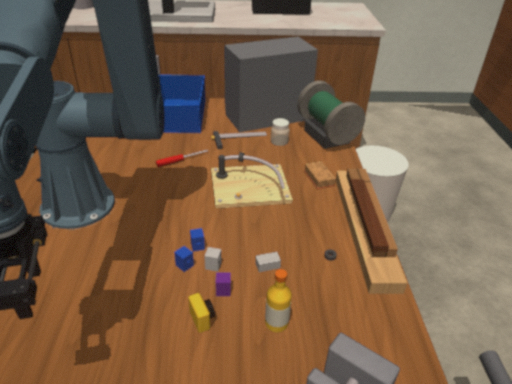

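View pics/top0.png

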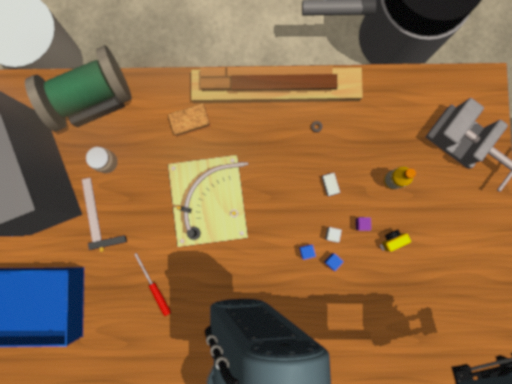

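The side view shows the shoe at about (213,258) and the spacer at (268,262). In the top view they are at (334,235) and (331,184). The jig is at (207,200) in the top view, with the rod tip at (246,164). I'll zoom in on these.

```bash
python3 - <<'E'
import cv2
a=cv2.imread("pics/top0.png");b=cv2.imread("pics/side0.png")
cv2.imwrite("pics/z1.png",cv2.resize(a[145:255,155:265],(600,600),interpolation=2)[:, :])
cv2.imwrite("pics/z2.png",cv2.resize(b[145:215,200:300],(800,560),interpolation=2))
cv2.imwrite("pics/z3.png",cv2.resize(a[165:275,290:380],(490,600),interpolation=2))
cv2.imwrite("pics/z4.png",cv2.resize(b[225:300,165:290],(800,480),interpolation=2))
E
```

```text
(no output)
```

View pics/z1.png

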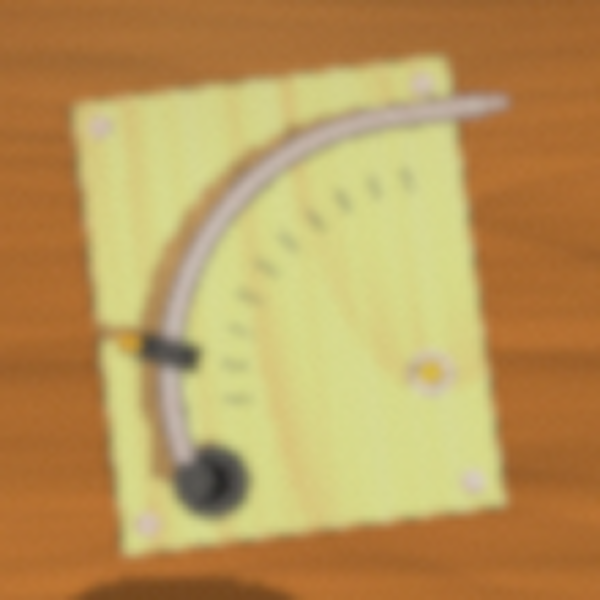

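View pics/z2.png

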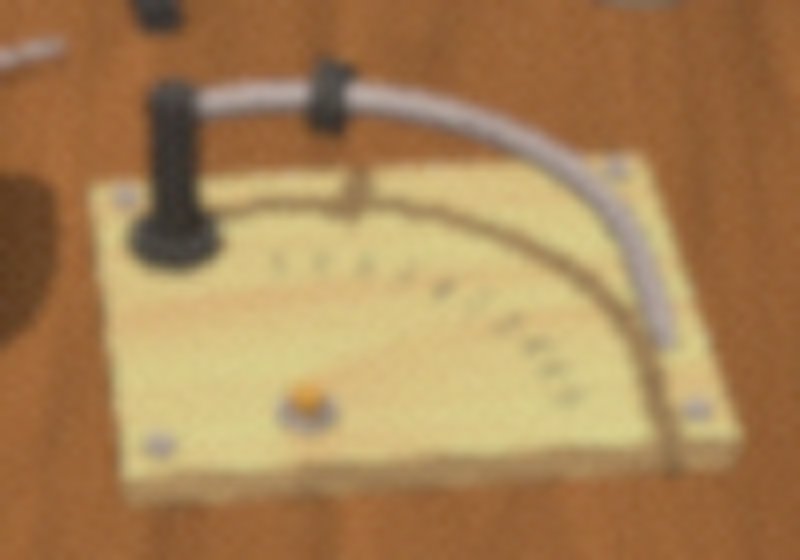

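View pics/z3.png

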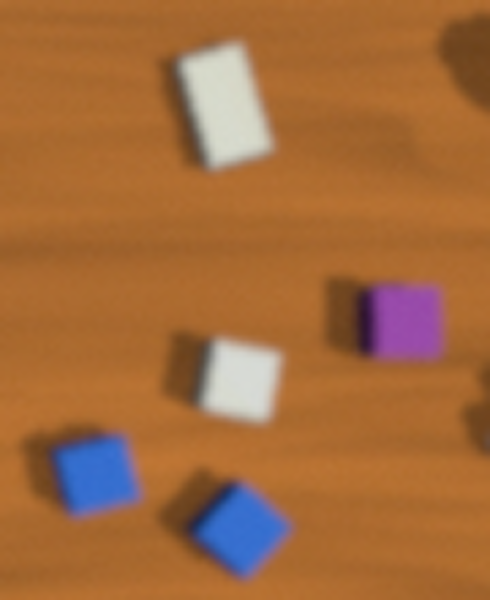

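View pics/z4.png

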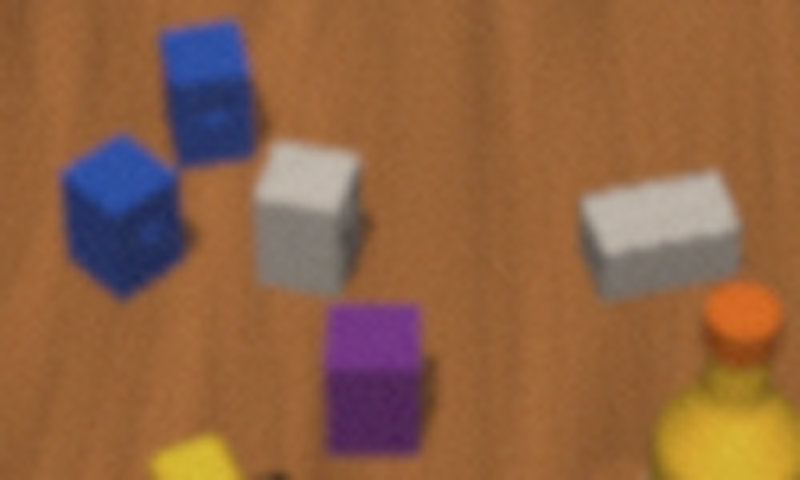

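```bash
cat > h.py <<'E'
import numpy as np,cv2
def load(n): return np.load(n)
def ray(c,uv):
    uv=np.atleast_2d(uv).astype(float);V=c["view"];R,t=V[:3,:3],V[:3,3]
    d=np.c_[(uv[:,0]-c["cx"])/c["fx"],(uv[:,1]-c["cy"])/c["fy"],np.ones(len(uv))]@R
    return -R.T@t,d
def onplane(c,uv,z):
    o,d=ray(c,uv); return o+d*((z-o[2])/d[:,2])[:,None]
def proj(c,P):
    P=np.atleast_2d(P);V=c["view"];q=P@V[:3,:3].T+V[:3,3]
    return np.c_[c["fx"]*q[:,0]/q[:,2]+c["cx"],c["fy"]*q[:,1]/q[:,2]+c["cy"]]
E
python3 - <<'E'
from h import *
for n in("top","side"):
    c=load(n+"0.npz");im=c["image"];hsv=cv2.cvtColor(im,cv2.COLOR_RGB2HSV)
    if n=="top": print(hsv[200,215],hsv[164,235],hsv[164,243],hsv[184,230],hsv[235,334],hsv[184,331],hsv[165,255])
    else: print(hsv[190,225],hsv[157,250],hsv[170,280],hsv[258,213],hsv[252,213])
    m=cv2.inRange(hsv,(20,60,120),(40,255,255))
    r=(slice(145,255),slice(155,265)) if n=="top" else (slice(145,215),slice(200,300))
    mm=np.zeros_like(m);mm[r]=m[r]
    mm=cv2.morphologyEx(mm,cv2.MORPH_OPEN,np.ones((3,3)))
    cs,_=cv2.findContours(mm,0,2);k=max(cs,key=cv2.contourArea)
    h=cv2.convexHull(k);ap=cv2.approxPolyDP(h,4,True)[:,0];print(n,ap.tolist())
    print(np.round(onplane(c,ap,.018),4).tolist())
    # grey blocks
    g=cv2.inRange(hsv,(0,0,100),(180,70,255))
    r=(slice(165,275),slice(290,380)) if n=="top" else (slice(225,300),slice(165,290))
    mm=np.zeros_like(g);mm[r]=g[r]
    cs,_=cv2.findContours(mm,0,2)
    for k in cs:
        if cv2.contourArea(k)>40: print(n,cv2.contourArea(k),cv2.minAreaRect(k))
E
```

```text
[ 31  90 217] [ 15  43 189] [ 12  44 184] [ 31  87 217] [ 42   6 218] [ 36  16 218] [ 15 181 175]
top [[238, 167], [247, 236], [178, 246], [173, 207], [209, 174]]
[[0.637, 0.015, 0.018], [0.4345, -0.0092, 0.018], [0.4081, 0.1915, 0.018], [0.5216, 0.2063, 0.018], [0.6174, 0.1005, 0.018]]
top 152.5 ((333.3461608886719, 234.26922607421875), (13.335896492004395, 13.335897445678711), 11.309932708740234)
top 246.5 ((330.5458679199219, 183.9862518310547), (21.16796112060547, 13.122220993041992), 73.3007583618164)
[ 25  92 217] [  8  36 179] [ 22  98 214] [ 15  29 140] [ 16  28 193]
side [[277, 175], [280, 200], [215, 203], [213, 171], [268, 166]]
[[0.6336, 0.1482, 0.018], [0.6341, 0.0093, 0.018], [0.4301, -0.0088, 0.018], [0.4151, 0.1686, 0.018], [0.6056, 0.2032, 0.018]]
side 328.5 ((267.73077392578125, 261.1538391113281), (16.277639389038086, 23.730052947998047), 78.69007110595703)
side 272.5 ((211.97999572753906, 258.3600158691406), (15.294707298278809, 21.824026107788086), 10.30484676361084)
```

```bash
cat > jig.py <<'E'
from h import *
from scipy.optimize import least_squares
from scipy.ndimage import map_coordinates
C={n:load(n+"0.npz") for n in("top","side")}
F={}
for n in C:
    hsv=cv2.cvtColor(C[n]["image"],cv2.COLOR_RGB2HSV).astype(float); F[n]=dict(S=hsv[...,1],V=hsv[...,2],rgb=C[n]["image"].astype(float))
def jw(p,P): # jig->world
    c,s=np.cos(p[2]),np.sin(p[2]);P=np.atleast_2d(P)
    return np.c_[p[0]+c*P[:,0]-s*P[:,1],p[1]+s*P[:,0]+c*P[:,1],P[:,2]]
def samp(A,uv): return map_coordinates(A,[uv[:,1],uv[:,0]],order=1)
def profile(n,chan,p,a,b,k=81):
    t=np.linspace(0,1,k);P=a+(b-a)*t[:,None]
    return t,samp(F[n][chan],proj(C[n],jw(p,P)))
def run(p,cams=("top","side"),verb=True):
    obs=[]  # (cam, pixel, kind, jigpoint, jig normal)
    for n in cams:
        # rod: radial profiles of saturation (low on the rod)
        pts=[(np.array([130,y,85.]),np.array([1.,0,0])) for y in range(-42,0,6)]
        pts+=[(np.array([130*np.cos(a),130*np.sin(a),85.]),np.array([np.cos(a),np.sin(a),0])) for a in np.radians(range(0,60,4))]
        for P,N in pts:
            P=P/1e3;t,s=profile(n,"S",p,P-N*.016,P+N*.016,65)
            w=np.clip(np.median(np.r_[s[:12],s[-12:]])-s,0,None)
            x=(t-.5)*.032
            if w.max()<25: continue
            w[w<.35*w.max()]=0
            obs.append((n,"rod",P,N,(w*x).sum()/w.sum()))
        # board top edges, hue difference: use blue channel / saturation
    return obs
p=np.array([0.44,0.04,np.radians(7.5)])
# init from corners
o=onplane(C["top"],np.array([[168.8,164.3],[236.3,155.5],[247.7,237.6],[178,246.4]]),.018)
J=np.array([[.17,.175],[.17,-.03],[-.075,-.03],[-.075,.175]])
r=least_squares(lambda p:(jw(p,np.c_[J,0*J[:,0]])-o*[1,1,0])[:,:2].ravel(),p);p=r.x
print("corner fit",p,np.degrees(p[2]),np.round(r.fun*1e3,1))
for cams in(("top",),("side",),("top","side")):
    q=p.copy()
    for it in range(4):
        obs=run(q,cams)
        # offset measured along N in world plane z=85: rod points
        W=np.array([jw(q,o[2]+o[3]*o[4])[0] for o in obs])
        def res(v):
            c,s=np.cos(v[2]),np.sin(v[2]);d=W[:,:2]-v[:2];X=c*d[:,0]+s*d[:,1];Y=-s*d[:,0]+c*d[:,1]
            return np.where(Y<0,X-.13,np.hypot(X,Y)-.13)
        r=least_squares(res,q);q=r.x
    print(cams,q[:2],np.degrees(q[2]),"n",len(obs),np.round(r.fun*1e3,2))
E
python3 jig.py
```

```text
corner fit [0.50027368 0.02716941 0.11795189] 6.758145260696721 [ 0.8  2.1  1.4 -2.3 -0.5 -0.3 -1.7  0.6]
('top',) [0.50225539 0.02796153] 7.953930282814705 n 22 [-0.68 -0.27 -0.74 -0.49  4.54 -0.61 -0.34 -0.52 -0.26 -0.44 -0.36 -0.09
 -0.19  0.35 -0.02 -0.41  0.24  0.31  0.3  -0.22  0.18 -0.23]
('side',) [0.50114745 0.02723031] 6.703515389603056 n 22 [-0.11 -0.04  0.31 -0.04 -0.02 -0.12 -0.06 -0.04 -0.1  -0.59 -0.24 -0.31
 -0.17  2.77 -0.3  -0.05 -0.48 -0.03 -0.14 -0.02 -0.16 -0.17]
('top', 'side') [0.50176177 0.02752486] 7.281045410829302 n 44 [ 0.41  0.5   0.35  0.11  4.8   1.68  0.24  0.16  0.08  0.16  0.17  0.58
  0.6   0.93  0.68  0.24  0.75  1.01  0.85  0.35  0.73  0.55 -1.11 -1.
 -0.64 -0.95 -0.85 -0.97 -0.79 -0.7  -0.8  -1.2  -0.91 -1.19 -0.68  2.44
 -1.13 -0.67 -1.36 -0.7  -0.73 -0.58 -0.8  -0.66]
```

```bash
sed -i 's/least_squares(res,q)/least_squares(res,q,loss="soft_l1",f_scale=.0003)/; s/np.round(r.fun\*1e3,2)/np.round(np.median(abs(r.fun))*1e3,2)/' jig.py
cat >> jig.py <<'E'
    for n in cams:
        # tip: along lead, saturation; collar: V along the arc
        t=np.linspace(-.08,-.04,41);s=samp(F[n]["S"],proj(C[n],jw(q,np.c_[0*t+.13,t,0*t+.085])));print(n,"tip S",s.astype(int).tolist())
        a=np.radians(np.arange(50,100,1.));s=samp(F[n]["V"],proj(C[n],jw(q,np.c_[.13*np.cos(a),.13*np.sin(a),0*a+.085])));print(n,"collar V",s.astype(int).tolist())
        w=np.clip(130-s,0,None);w[a>np.radians(90)]=0;print("collar deg",np.degrees((w*a).sum()/w.sum()))
E
python3 jig.py
```

```text
corner fit [0.50027368 0.02716941 0.11795189] 6.758145260696721 [ 0.8  2.1  1.4 -2.3 -0.5 -0.3 -1.7  0.6]
('top',) [0.50188864 0.0283463 ] 7.631275077697609 n 22 0.17
top tip S [179, 179, 178, 177, 177, 177, 178, 178, 177, 177, 176, 177, 177, 174, 170, 165, 154, 141, 127, 112, 96, 82, 75, 68, 63, 61, 59, 57, 56, 54, 52, 49, 46, 44, 43, 41, 41, 40, 39, 39, 39]
top collar V [193, 193, 192, 193, 193, 194, 192, 193, 194, 193, 193, 193, 192, 191, 192, 193, 193, 193, 193, 194, 193, 191, 190, 187, 172, 148, 120, 97, 86, 87, 102, 127, 155, 177, 188, 191, 192, 193, 193, 191, 191, 190, 190, 191, 192, 192, 191, 190, 189, 191]
collar deg 78.3444616407354
('side',) [0.50097554 0.02715224] 7.018758130685263 n 22 0.07
side tip S [105, 105, 105, 105, 104, 103, 102, 101, 99, 98, 96, 95, 93, 92, 89, 86, 82, 78, 74, 70, 64, 59, 53, 49, 46, 45, 44, 43, 42, 40, 39, 38, 37, 36, 34, 34, 33, 33, 33, 34, 34]
side collar V [163, 160, 159, 160, 164, 168, 170, 169, 169, 169, 169, 170, 171, 170, 169, 169, 170, 172, 172, 173, 175, 177, 176, 175, 170, 156, 134, 103, 87, 80, 80, 86, 100, 126, 149, 166, 170, 171, 17
[... 413 characters left out ...]
3, 192, 192, 192, 191, 191, 191, 193, 193, 193, 192, 192, 192, 191, 188, 178, 159, 131, 103, 89, 86, 94, 114, 144, 169, 183, 189, 191, 192, 192, 191, 190, 189, 189, 190, 192, 191, 190, 190, 189, 191]
collar deg 78.8397366587525
side tip S [104, 104, 104, 104, 103, 102, 101, 100, 98, 97, 95, 94, 92, 90, 87, 84, 81, 77, 73, 69, 64, 59, 53, 48, 46, 44, 43, 43, 42, 41, 40, 39, 38, 37, 37, 36, 36, 36, 35, 35, 34]
side collar V [166, 162, 162, 163, 167, 171, 171, 171, 171, 172, 173, 173, 172, 172, 171, 171, 172, 174, 174, 176, 178, 177, 177, 177, 172, 160, 139, 109, 88, 80, 81, 86, 97, 125, 148, 167, 171, 173, 173, 173, 173, 173, 170, 171, 172, 173, 174, 175, 174, 173]
collar deg 79.70157684414986
```

```bash
cat > shoe.py <<'E'
from h import *
c=load("top0.npz");im=c["image"]
u0,v0,k=318,218,10
crop=im[v0:v0+34,u0:u0+34].astype(np.float32)
B=cv2.resize(crop[...,2],None,fx=k,fy=k,interpolation=cv2.INTER_CUBIC)
print("blue levels",np.percentile(B,[5,50,98]),crop[16:18,16])
for th in(110,125,140,155):
    m=(B>th).astype(np.uint8);cs,_=cv2.findContours(m,0,2)
    kx=[x for x in cs if cv2.pointPolygonTest(x,(153,163),False)>0][0][:,0].astype(np.float32)
    uv=(kx+.5)/k-.5+[u0,v0]
    W=onplane(c,uv,.05)[:,:2].astype(np.float32)*1000
    r=cv2.minAreaRect(W);M=cv2.moments(W.reshape(-1,1,2));print(th,r,[M["m10"]/M["m00"],M["m01"]/M["m00"]])
E
python3 shoe.py; python3 - <<'E'
import cv2
b=cv2.imread("pics/side0.png")
cv2.imwrite("pics/z5.png",cv2.resize(b[240:280,195:235],(600,600),interpolation=2))
E
```

```text
blue levels [ 35.17127571  48.47636414 212.28665527] [[215. 218. 213.]
 [216. 218. 213.]]
110 ((436.040283203125, -256.53082275390625), (39.01540756225586, 40.483909606933594), 77.40597534179688) [436.1540494844931, -256.40143443040677]
125 ((436.02239990234375, -256.58758544921875), (37.370731353759766, 38.95599365234375), 77.53099060058594) [436.13667790238503, -256.4363442901646]
140 ((436.00616455078125, -256.51031494140625), (35.693687438964844, 37.597808837890625), 77.11605834960938) [436.1475560672494, -256.4561888665491]
155 ((436.02752685546875, -256.51849365234375), (34.1368293762207, 35.941131591796875), 77.11942291259766) [436.13749040117585, -256.4514885135985]
```

View pics/z5.png

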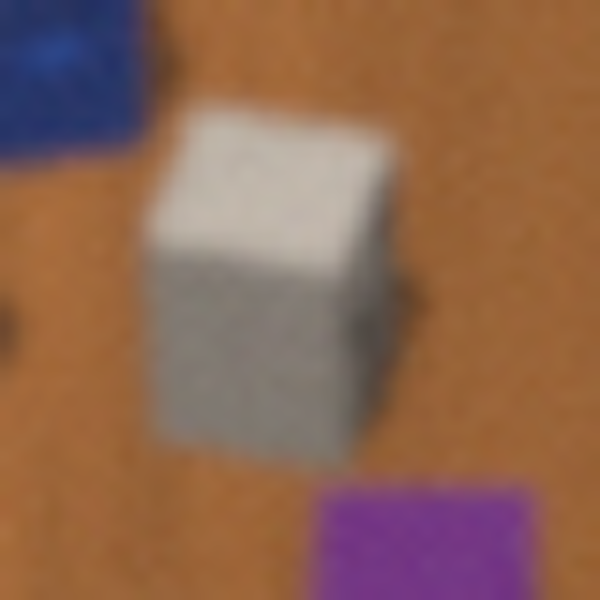

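```bash
cat > plan.py <<'E'
import numpy as np
from plant import telemetry
def st():
    s=telemetry.sense();R=np.array(s["eef_rot"]);p=np.array(s["eef_pos"]);psi=np.degrees(np.arctan2(R[1,2],R[0,2]))
    return s,R,p,psi
def show():
    s,R,p,psi=st();print("t",round(s["time"],2),"p",np.round(p*1e3,1),"psi",round(psi,2),"tilt",np.round(R[:2,1],4),"F",np.round(s["ft_force"],2),"T",np.round(s["wrist_torque"],3),"gap",round(s["finger_gap"]*1e3,1),"q",np.round(s["q"],2))
    return s,R,p,psi
def shift(target_mm,psi_cmd):
    s,R,p,psi=st();d=np.array(target_mm)/10-p*100;a=np.radians(psi_cmd)
    z=np.array([np.cos(a),np.sin(a),0]);y=np.array([0,0,-1.]);x=np.cross(y,z)
    return np.round([d@x,d@y,d@z],3)
E
python3 -c "
from plan import *
show();print(shift([436.1,-256.45,110],-102.7))"
```

```text
t 0.1 p [ 125.9 -560.6  237.9] psi -77.35 tilt [-0.0001  0.0015] F [-0.76  0.08  0.25] T [0.008 0.045 0.027] gap 88.2 q [-1.56  0.18  1.61 -0.    1.35 -0.21]
[-23.571  12.791 -36.486]
```

{"name": "jog_arm", "arguments": {
  "commands": [
    [[0,0.1106,0,0,0,0,0.27],[0,0.1106,0,0,0,0,0.27],[0,0.1106,0,0,0,0,0.27],[0,0.1106,0,0,0,0,0.27]]
  ],
  "squeeze": 20
}}

```text
time: 0.5
eef_pos: [0.1259, -0.5607, 0.2382]
eef_rot: [[-0.975, -0.0, -0.224], [0.224, 0.001, -0.975], [0.0, -1.0, -0.001]]
ft_force: [-0.0, -0.3, -0.1]
finger_gap: 0.0582
```

{"name": "jog_arm", "arguments": {
  "commands": [
    [[0,0,0,-2.357,0.6,-3.649,0.27],[0,0,0,-2.357,0.6,-3.649,0.27],[0,0,0,-2.357,0.6,-3.649,0.27],[0,0,0,-2.357,0.6,-3.649,0.27],[0,0,0,-2.357,0.6,-3.649,0.27]]
  ]
}}

```text
time: 1.0
eef_pos: [0.2819, -0.4074, 0.2082]
eef_rot: [[-0.975, -0.0, -0.22], [0.22, 0.0, -0.975], [0.0, -1.0, -0.0]]
ft_force: [0.8, 0.8, -0.9]
finger_gap: 0.0559
```

{"name": "jog_arm", "arguments": {
  "commands": [
    [[0,0,0,-2.357,0.6,-3.649,0.27],[0,0,0,-2.357,0.6,-3.649,0.27],[0,0,0,-2.357,0.6,-3.649,0.27],[0,0,0,-2.357,0.6,-3.649,0.27],[0,0,0,-2.357,0.6,-3.649,0.27]]
  ]
}}

```text
time: 1.5
eef_pos: [0.437, -0.2553, 0.1783]
eef_rot: [[-0.976, -0.0, -0.22], [0.22, 0.0, -0.976], [0.0, -1.0, -0.0]]
ft_force: [0.1, -0.8, 0.9]
finger_gap: 0.0561
```

```bash
python3 - <<'E'
from plan import *
from plant import vision
import cv2
show();print(shift([436.1,-256.45,110],-102.7),shift([436.1,-256.45,14],-102.7))
for n,r in(("side",(200,320,150,280)),("top",(180,290,270,390))):
    c=vision.camera(n);np.savez(n+"1.npz",**c);cv2.imwrite(f"pics/{n}1.png",cv2.resize(c["image"][r[0]:r[1],r[2]:r[3],::-1],None,fx=4.5,fy=4.5,interpolation=2))
show()
E
```

```text
t 1.5 p [ 437.  -255.3  178.3] psi -102.7 tilt [-0.0002  0.0001] F [ 0.11 -0.76  0.94] T [-0.015  0.005  0.026] gap 56.1 q [-0.76  0.09  1.84 -0.    1.21  1.03]
[0.058 6.831 0.132] [ 0.058 16.431  0.132]
t 1.6 p [ 438.  -252.7  177.5] psi -102.38 tilt [-0.0007  0.0026] F [-0.14 -0.6   0.3 ] T [0.019 0.041 0.042] gap 56.1 q [-0.76  0.09  1.84  0.    1.21  1.03]
```

View pics/side1.png

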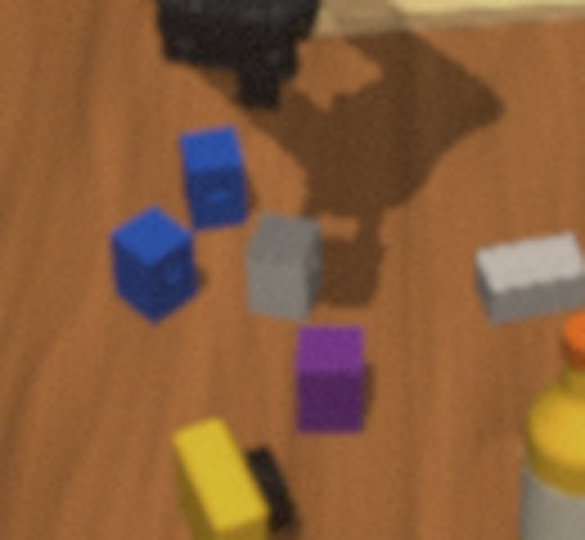

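View pics/top1.png

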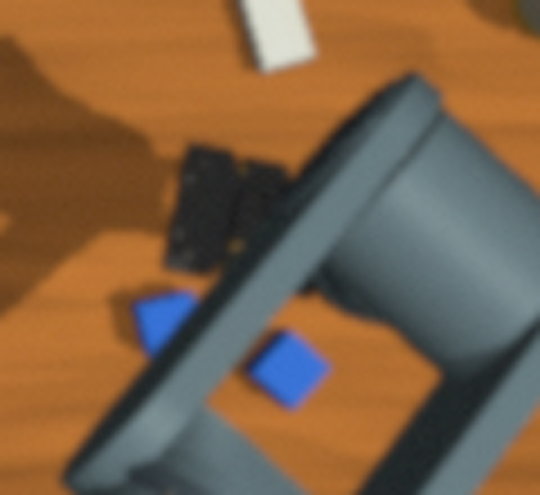

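The shoe is below the gripper and still at about (213,258) in the side view, clear of both blue blocks and the purple one. I'll go down.

{"name": "jog_arm", "arguments": {
  "commands": [
    [[0,0,0,0,3.0,0,0.27],[0,0,0,0,3.0,0,0.27],[0,0,0,0,3.0,0,0.27],[0,0,0,0,0.8,0,0.27],[0,0,0,0,0,0,0.27]]
  ]
}}

```text
time: 2.1
eef_pos: [0.4349, -0.2566, 0.0796]
eef_rot: [[-0.975, -0.002, -0.22], [0.22, 0.002, -0.975], [0.003, -1.0, -0.002]]
ft_force: [0.8, 0.1, -0.0]
finger_gap: 0.0563
```

```bash
python3 - <<'E'
from plan import *
show();print(shift([436.1,-256.45,14],-102.7))
E
```

```text
t 2.1 p [ 434.9 -256.6   79.6] psi -102.73 tilt [-0.0024  0.0022] F [ 0.79  0.14 -0.04] T [ 0.045 -0.025  0.064] gap 56.3 q [-0.77  0.24  1.9  -0.    1.01  1.02]
[-0.114  6.563 -0.041]
```

{"name": "jog_arm", "arguments": {
  "commands": [
    [[0,0,0,-0.08,2.5,0,0.27],[0,0,0,0,2.5,0,0.27],[0,0,0,0,1.5,0,0.27],[0,0,0,0,0,0,0.27],[0,0,0,0,0,0,0.1]]
  ]
}}

```text
time: 2.6
eef_pos: [0.4376, -0.2581, 0.0172]
eef_rot: [[-0.975, 0.001, -0.22], [0.22, -0.001, -0.976], [-0.002, -1.0, 0.001]]
ft_force: [0.0, 0.5, -0.1]
finger_gap: 0.0499
```

```bash
python3 - <<'E'
from plan import *
show();print(shift([436.1,-256.45,14],-102.7))
E
```

```text
t 2.6 p [ 437.6 -258.1   17.2] psi -102.71 tilt [ 0.0013 -0.0014] F [ 0.02  0.45 -0.15] T [ 0.04  -0.    -0.036] gap 49.9 q [-0.77  0.36  1.91 -0.    0.87  1.03]
[ 0.184  0.318 -0.126]
```

{"name": "jog_arm", "arguments": {
  "commands": [
    [[0,0,0,0.1,0.2,0,-0.1],[0,0,0,0,0,0,-0.3],[0,0,0,0,0,0,-0.5],[0,0,0,0,0,0,-0.6],[0,0,0,0,0,0,-0.6]]
  ],
  "squeeze": 20
}}

```text
time: 3.1
eef_pos: [0.4364, -0.2574, 0.0148]
eef_rot: [[-0.976, 0.001, -0.22], [0.22, -0.001, -0.976], [-0.001, -1.0, 0.001]]
ft_force: [-1.4, 1.0, 7.1]
finger_gap: 0.0337
```

```bash
python3 - <<'E'
from plan import *
show();print(shift([436.1,-256.45,14],-102.7))
E
```

```text
t 3.1 p [ 436.4 -257.4   14.8] psi -102.69 tilt [ 0.001  -0.0011] F [-1.44  1.    7.15] T [ 0.171  0.233 -0.044] gap 33.7 q [-0.77  0.36  1.91 -0.    0.87  1.02]
[ 0.053  0.08  -0.085]
```

{"name": "jog_arm", "arguments": {
  "commands": [
    [[0,0,0,0,-0.5,0,-0.6],[0,0,0,0,-1.5,0,-0.6],[0,0,0,0,-2.5,0,-0.6],[0,0,0,0,-2.5,0,-0.6],[0,0,0,0,0,0,-0.6]]
  ]
}}

```text
time: 3.6
eef_pos: [0.4378, -0.2585, 0.087]
eef_rot: [[-0.976, 0.005, -0.22], [0.22, -0.004, -0.976], [-0.005, -1.0, 0.003]]
ft_force: [0.4, 0.1, -1.1]
finger_gap: 0.0338
```

```bash
cat >> plan.py <<'E'
JIG=np.array([0.5019,0.0283,np.radians(7.6)])
def jw(x,y,p=None):
    p=JIG if p is None else p
    c,s=np.cos(p[2]),np.sin(p[2]);return np.array([p[0]*1e3+c*x-s*y,p[1]*1e3+s*x+c*y])
E
python3 - <<'E'
from plan import *
show();w=jw(130,-105);print(w,shift([*w,80],-102.7))
E
```

```text
t 3.6 p [ 437.8 -258.5   87. ] psi -102.69 tilt [ 0.0046 -0.0044] F [ 0.42  0.11 -1.13] T [ 0.031 -0.065 -0.027] gap 33.8 q [-0.77  0.23  1.89  0.    1.01  1.02]
[644.64494121 -58.58430099] [-15.785   0.697 -24.049]
```

{"name": "jog_arm", "arguments": {
  "commands": [
    [[0,0,0,-1.973,0,-3.006,-0.6],[0,0,0,-1.973,0,-3.006,-0.6],[0,0,0,-1.973,0,-3.006,-0.6],[0,0,0,-1.973,0,-3.006,-0.6],[0,0,0,-1.973,0,-3.006,-0.6]]
  ]
}}

```text
time: 4.1
eef_pos: [0.5653, -0.1305, 0.0823]
eef_rot: [[-0.976, -0.002, -0.22], [0.22, 0.001, -0.976], [0.002, -1.0, -0.0]]
ft_force: [0.6, -0.1, -0.6]
finger_gap: 0.0338
```

{"name": "jog_arm", "arguments": {
  "commands": [
    [[0,0,0,-1.973,0,-3.006,-0.6],[0,0,0,-1.973,0,-3.006,-0.6],[0,0,0,-1.973,0,-3.006,-0.6],[0,-0.1375,0,0,0,0,-0.6],[0,-0.1375,0,0,0,0,-0.6]]
  ]
}}

```text
time: 4.6
eef_pos: [0.6425, -0.0554, 0.0817]
eef_rot: [[-0.998, -0.002, 0.061], [-0.061, 0.001, -0.998], [0.002, -1.0, -0.001]]
ft_force: [0.7, -0.9, -1.3]
finger_gap: 0.0337
```

{"name": "jog_arm", "arguments": {
  "commands": [
    [[0,-0.1375,0,0,0,0,-0.6],[0,-0.1375,0,0,0,0,-0.6],[0,-0.1375,0,0,0,0,-0.6],[0,-0.1375,0,0,0,0,-0.6],[0,-0.1375,0,0,0,0,-0.6]]
  ]
}}

```text
time: 5.1
eef_pos: [0.6418, -0.0567, 0.0819]
eef_rot: [[-0.734, -0.002, 0.679], [-0.679, 0.001, -0.734], [0.001, -1.0, -0.002]]
ft_force: [1.1, 0.3, -1.7]
finger_gap: 0.0339
```

{"name": "jog_arm", "arguments": {
  "commands": [
    [[0,-0.1375,0,0,0,0,-0.6],[0,-0.1375,0,0,0,0,-0.6],[0,-0.1375,0,0,0,0,-0.6],[0,-0.1375,0,0,0,0,-0.6],[0,-0.1375,0,0,0,0,-0.6]]
  ]
}}

```text
time: 5.6
eef_pos: [0.6418, -0.0567, 0.0819]
eef_rot: [[-0.136, -0.002, 0.991], [-0.991, 0.001, -0.136], [-0.0, -1.0, -0.002]]
ft_force: [0.7, 0.8, -1.5]
finger_gap: 0.0337
```

{"name": "jog_arm", "arguments": {
  "commands": [
    [[0,-0.1375,0,0,0,0,-0.6],[0,-0.1375,0,0,0,0,-0.6],[0,0,0,0,0,0,-0.6],[0,0,0,0,0,0,-0.6],[0,0,0,0,0,0,-0.6]]
  ]
}}

```text
time: 6.1
eef_pos: [0.6424, -0.0568, 0.0831]
eef_rot: [[0.13, -0.001, 0.992], [-0.992, 0.0, 0.13], [-0.0, -1.0, -0.001]]
ft_force: [0.6, 1.0, -1.2]
finger_gap: 0.034
```

```bash
python3 - <<'E'
from plan import *
show();print(shift([*jw(130,-105),66.5],7.6))
from plant import vision
import cv2
for n,r in(("side",(140,240,200,320)),("top",(130,230,190,310))):
    c=vision.camera(n);np.savez(n+"2.npz",**c);cv2.imwrite(f"pics/{n}2.png",cv2.resize(c["image"][r[0]:r[1],r[2]:r[3],::-1],None,fx=6,fy=6,interpolation=2))
    s,R,p,psi=show();np.savez("pose2.npz",p=p,R=R)
E
```

```text
t 6.1 p [642.4 -56.8  83.1] psi 7.44 tilt [-0.0008  0.0002] F [ 0.57  0.99 -1.19] T [-0.055 -0.085 -0.022] gap 34.0 q [-0.27  0.5   1.53 -0.    1.12 -0.4 ]
[0.203 1.655 0.201]
t 6.15 p [642.5 -56.9  83.3] psi 7.48 tilt [-0.0005  0.0002] F [ 0.46  0.69 -1.4 ] T [-0.002 -0.078  0.035] gap 33.8 q [-0.27  0.5   1.53  0.    1.12 -0.4 ]
t 6.2 p [642.6 -56.9  83.4] psi 7.5 tilt [-0.0003  0.0001] F [-0.3   0.18 -1.9 ] T [-0.061 -0.043 -0.016] gap 33.9 q [-0.27  0.5   1.53 -0.    1.12 -0.4 ]
```

View pics/side2.png

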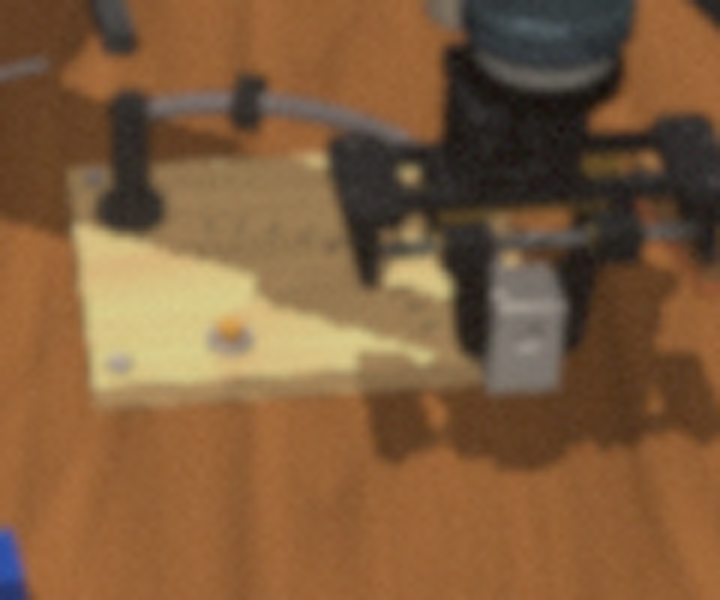

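View pics/top2.png

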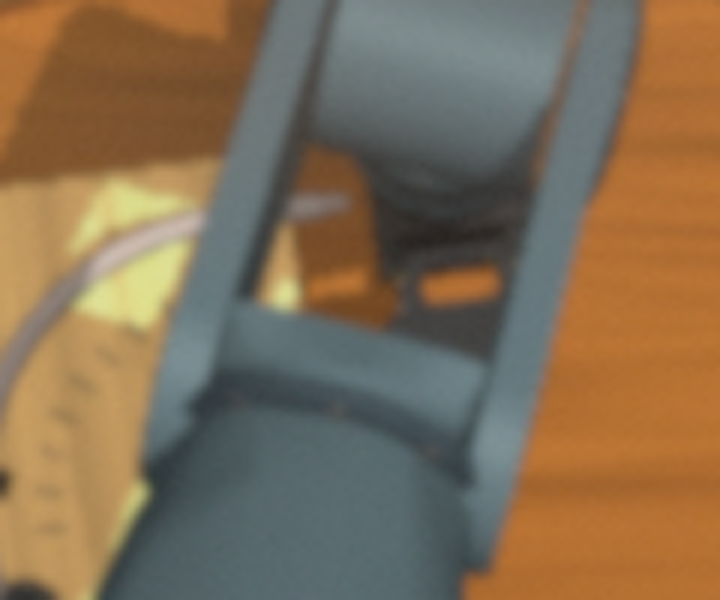

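```bash
python3 - <<'E'
from h import *
c=load("side2.npz");P=np.load("pose2.npz");p,R=P["p"],P["R"]
# tool: x,y(down),z(jaw); underside 14.8 below TCP
f=lambda x,u,z:p+R@np.array([x,u,z])
cor=[f(.018,.0145,-.017),f(.018,.0145,.017),f(.018,-.0355,-.017),f(.018,-.0355,.017),f(.018,-.0185,0),f(-.018,-.0355,-.017),f(-.018,-.0355,.017)]
uv=proj(c,np.array(cor));print(np.round(uv,2).tolist());print("crop",np.round((uv-[200,140]+.5)*6-.5).tolist())
im=c["image"].astype(int)
for r in(192,198,202): print(r,im[r,276:300].sum(1).tolist())
for col in(283,288,291): print(col,im[180:212,col].sum(1).tolist())
E
```

```text
[[281.14, 204.27], [292.48, 203.44], [282.29, 190.57], [293.88, 189.76], [287.65, 194.89], [279.78, 183.29], [291.13, 182.52]]
crop [[489.0, 388.0], [557.0, 383.0], [496.0, 306.0], [566.0, 301.0], [528.0, 332.0], [481.0, 262.0], [549.0, 258.0]]
192 [142, 106, 96, 100, 111, 176, 270, 359, 389, 383, 376, 376, 374, 369, 371, 372, 350, 301, 202, 120, 105, 101, 159, 176]
198 [278, 198, 145, 121, 147, 237, 317, 355, 359, 370, 394, 420, 414, 388, 361, 352, 333, 261, 168, 149, 162, 171, 176, 187]
202 [313, 316, 316, 305, 284, 294, 332, 353, 355, 348, 350, 355, 352, 350, 349, 350, 316, 251, 199, 186, 183, 189, 178, 178]
283 [224, 239, 303, 332, 349, 344, 335, 348, 400, 411, 400, 397, 359, 328, 327, 348, 347, 352, 355, 354, 352, 349, 353, 346, 337, 273, 220, 187, 200, 200, 194, 208]
288 [248, 207, 212, 250, 297, 334, 343, 334, 338, 355, 402, 424, 374, 341, 312, 321, 372, 417, 414, 367, 353, 346, 352, 341, 314, 265, 198, 199, 195, 189, 194, 200]
291 [223, 189, 176, 207, 248, 298, 316, 321, 327, 360, 397, 400, 372, 342, 347, 346, 346, 354, 352, 343, 350, 345, 350, 329, 288, 228, 185, 181, 181, 190, 188, 187]
```

The gripper holds the shoe with its bore facing down the lead. The bore mouth is at about (288,196) in the side view, upright, ahead of the tip. I'll lower and line it up.

```bash
sed -i 's/^JIG=.*/JIG=np.array([0.5016,0.0280,np.radians(7.4)])/' plan.py; cat >> plan.py <<'E'
def injig(p):
    c,s=np.cos(JIG[2]),np.sin(JIG[2]);d=p[:2]-JIG[:2];return np.round(np.array([c*d[0]+s*d[1],-s*d[0]+c*d[1]])*1e3,2)
def rep():
    s,R,p,psi=show();j=injig(p);print("jig",j,"z",round(p[2]*1e3,1),"yaw rel",round(psi-7.4,2),"F jig",np.round(np.array([[np.cos(JIG[2]),np.sin(JIG[2])],[-np.sin(JIG[2]),np.cos(JIG[2])]])@np.array(s["ft_force"])[:2],2))
E
python3 -c "
from plan import *
rep();print(shift([*jw(130,-95),67.5],7.4))"
```

```text
t 6.2 p [642.6 -56.9  83.4] psi 7.5 tilt [-0.0003  0.0001] F [-0.3   0.18 -1.9 ] T [-0.061 -0.043 -0.016] gap 33.9 q [-0.27  0.5   1.53 -0.    1.12 -0.4 ]
jig [ 128.89 -102.37] z 83.4 yaw rel 0.1 F jig [-0.27  0.22]
[-0.737  1.594  0.111]
```

{"name": "jog_arm", "arguments": {
  "commands": [
    [[0,0,0,0,0.8,0.11,-0.6],[0,0,0,-0.3,0.8,0,-0.6],[0,0,0,-0.4,0,0,-0.6],[0,0,0,0,0,0,-0.6],[0,0,0,0,0,0,-0.6]]
  ]
}}

```text
time: 6.7
eef_pos: [0.643, -0.0496, 0.0678]
eef_rot: [[0.133, 0.0, 0.991], [-0.991, -0.0, 0.133], [0.0, -1.0, 0.0]]
ft_force: [-0.0, 0.1, -1.0]
finger_gap: 0.034
```

```bash
python3 -c "
from plan import *
rep();print(shift([*jw(130,-95),67.5],7.4))"
```

```text
t 6.7 p [643.  -49.6  67.8] psi 7.62 tilt [ 0.0001 -0.0001] F [-0.04  0.08 -0.99] T [-0.035 -0.096 -0.042] gap 34.0 q [-0.26  0.52  1.53 -0.    1.09 -0.39]
jig [130.2  -95.16] z 67.8 yaw rel 0.22 F jig [-0.03  0.08]
[-0.016  0.026 -0.02 ]
```

{"name": "jog_arm", "arguments": {
  "commands": [
    [[0,0,0,0,0,0,-0.6],[0,0,0,0,0,0,-0.6],[0,0,0,0,0,0,-0.6],[0,0,0,0,0,0,-0.6],[0,0,0,0,0,0,-0.6]]
  ]
}}

```text
time: 7.2
eef_pos: [0.6429, -0.0499, 0.0678]
eef_rot: [[0.132, 0.0, 0.991], [-0.991, -0.0, 0.132], [0.0, -1.0, 0.0]]
ft_force: [0.1, 0.9, -1.3]
finger_gap: 0.0339
```

```bash
python3 -c "
from plan import *
rep();print(shift([*jw(130,-95),67.5],7.4))"
```

```text
t 7.2 p [642.9 -49.9  67.8] psi 7.6 tilt [ 0.0001 -0.    ] F [ 0.07  0.86 -1.3 ] T [-0.119 -0.047  0.076] gap 33.9 q [-0.26  0.52  1.53  0.    1.09 -0.39]
jig [130.12 -95.43] z 67.8 yaw rel 0.2 F jig [0.18 0.84]
[-0.043  0.03  -0.012]
```

{"name": "jog_arm", "arguments": {
  "commands": [
    [[0,0,0,-0.6,0,0,-0.6],[0,0,0,-0.6,0,0,-0.6],[0,0,0,-0.6,0,0,-0.6],[0,0,0,-0.4,0,0,-0.6],[0,0,0,0,0,0,-0.6]]
  ]
}}

```text
time: 7.7
eef_pos: [0.6398, -0.0271, 0.0677]
eef_rot: [[0.133, -0.0, 0.991], [-0.991, 0.0, 0.133], [-0.0, -1.0, -0.0]]
ft_force: [0.6, -0.0, -0.3]
finger_gap: 0.0339
```

```bash
python3 -c "
from plan import *
rep()
from plant import vision
import cv2
for n,r in(('side',(140,240,200,320)),('top',(130,230,190,310))):
    c=vision.camera(n);np.savez(n+'3.npz',**c);cv2.imwrite(f'pics/{n}3.png',cv2.resize(c['image'][r[0]:r[1],r[2]:r[3],::-1],None,fx=6,fy=6,interpolation=2))
rep()"
```

```text
t 7.7 p [639.8 -27.1  67.7] psi 7.65 tilt [-0.0002  0.0002] F [ 0.58 -0.04 -0.32] T [-0.032 -0.098  0.014] gap 33.9 q [-0.23  0.51  1.55  0.    1.08 -0.36]
jig [129.97 -72.43] z 67.7 yaw rel 0.25 F jig [ 0.57 -0.12]
t 7.8 p [640.  -27.8  67.8] psi 7.62 tilt [ 0.0001 -0.0001] F [ 0.73  0.15 -0.85] T [-0.05  -0.067 -0.01 ] gap 33.7 q [-0.23  0.51  1.54 -0.    1.08 -0.36]
jig [130.07 -73.21] z 67.8 yaw rel 0.22 F jig [0.75 0.05]
```

View pics/side3.png

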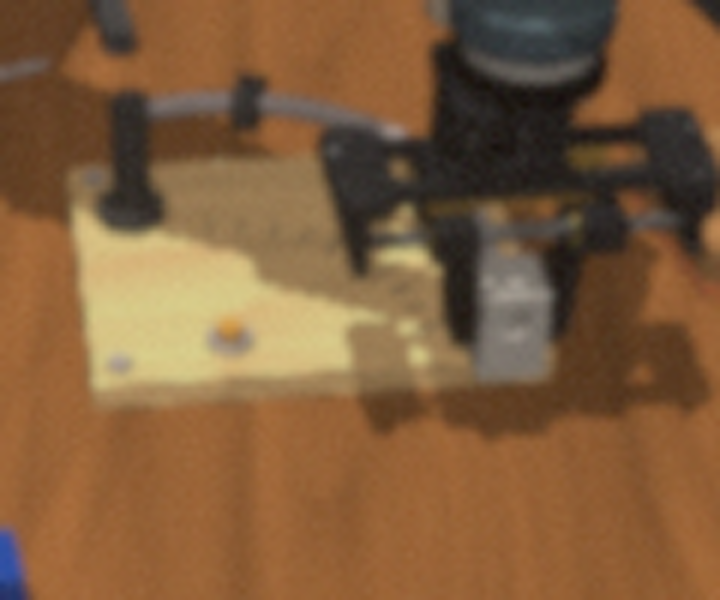

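View pics/top3.png

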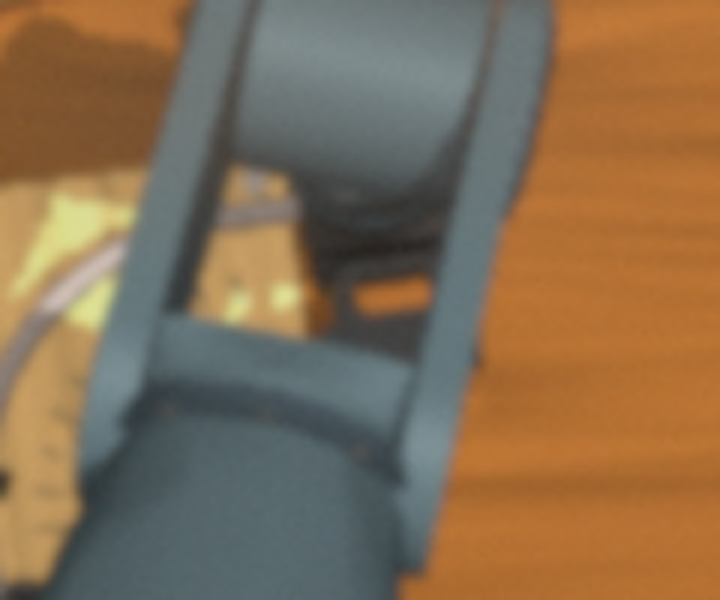

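No contact force shows, and the leading face should now be 5 mm past the tip. I'll advance in small steps and watch the force.

{"name": "jog_arm", "arguments": {
  "commands": [
    [[0,0,0,-0.2,0,0,-0.6],[0,0,0,-0.2,0,0,-0.6],[0,0,0,-0.2,0,0,-0.6],[0,0,0,0,0,0,-0.6],[0,0,0,0,0,0,-0.6]]
  ]
}}

```text
time: 8.3
eef_pos: [0.6392, -0.0221, 0.0677]
eef_rot: [[0.132, -0.0, 0.991], [-0.991, -0.0, 0.132], [0.0, -1.0, -0.0]]
ft_force: [-1.3, -0.2, -0.9]
finger_gap: 0.0336
```

```bash
python3 -c "
from plan import *
rep()"
```

```text
t 8.3 p [639.2 -22.1  67.7] psi 7.6 tilt [-0. -0.] F [-1.31 -0.19 -0.94] T [-0.042 -0.098  0.033] gap 33.6 q [-0.22  0.51  1.55 -0.    1.08 -0.35]
jig [129.98 -67.36] z 67.7 yaw rel 0.2 F jig [-1.33 -0.02]
```

{"name": "jog_arm", "arguments": {
  "commands": [
    [[0,0,0,-0.2,0,0,-0.6],[0,0,0,-0.1,0,0,-0.6],[0,0,0,-0.1,0,0,-0.6],[0,0,0,0,0,0,-0.6]]
  ]
}}

```text
time: 8.7
eef_pos: [0.6386, -0.018, 0.0677]
eef_rot: [[0.132, -0.0, 0.991], [-0.991, 0.0, 0.132], [-0.0, -1.0, -0.0]]
ft_force: [0.7, -0.1, -1.9]
finger_gap: 0.0338
```

```bash
python3 -c "
from plan import *
rep()"
```

```text
t 8.7 p [638.6 -18.   67.7] psi 7.6 tilt [-0.0001  0.0001] F [ 0.74 -0.11 -1.87] T [-0.028 -0.155 -0.015] gap 33.8 q [-0.21  0.51  1.55  0.    1.08 -0.35]
jig [129.95 -63.22] z 67.7 yaw rel 0.2 F jig [ 0.72 -0.21]
```

{"name": "jog_arm", "arguments": {
  "commands": [
    [[0,0,0,-0.2,0,0,-0.6],[0,0,0,-0.2,0,0,-0.6],[0,0,0,-0.2,0,0,-0.6],[0,0,0,-0.2,0,0,-0.6],[0,0,0,0,0,0,-0.6]]
  ]
}}

```text
time: 9.2
eef_pos: [0.6375, -0.0098, 0.0677]
eef_rot: [[0.133, -0.0, 0.991], [-0.991, 0.0, 0.133], [-0.0, -1.0, -0.0]]
ft_force: [0.6, -0.3, -1.1]
finger_gap: 0.0336
```

```bash
python3 -c "
from plan import *
rep()"
```

```text
t 9.2 p [637.5  -9.8  67.7] psi 7.62 tilt [-0.0001  0.0001] F [ 0.57 -0.31 -1.12] T [-0.031 -0.072 -0.056] gap 33.6 q [-0.2   0.51  1.55  0.    1.08 -0.33]
jig [129.91 -55.02] z 67.7 yaw rel 0.22 F jig [ 0.53 -0.38]
```

{"name": "jog_arm", "arguments": {
  "commands": [
    [[0,0,0,-0.2,0,0,-0.6],[0,0,0,-0.2,0,0,-0.6],[0,0,0,-0.2,0,0,-0.6],[0,0,0,-0.2,0,0,-0.6],[0,0,0,0,0,0,-0.6]]
  ]
}}

```text
time: 9.7
eef_pos: [0.6365, -0.0019, 0.0677]
eef_rot: [[0.133, -0.0, 0.991], [-0.991, 0.0, 0.133], [-0.0, -1.0, -0.0]]
ft_force: [-0.5, -0.6, -1.9]
finger_gap: 0.0338
```

```bash
python3 -c "
from plan import *
rep()"
```

```text
t 9.7 p [636.5  -1.9  67.7] psi 7.61 tilt [-0.0001  0.0001] F [-0.49 -0.63 -1.9 ] T [-0.015 -0.067  0.001] gap 33.8 q [-0.19  0.5   1.56  0.    1.08 -0.32]
jig [129.88 -47.05] z 67.7 yaw rel 0.21 F jig [-0.57 -0.56]
```

{"name": "jog_arm", "arguments": {
  "commands": [
    [[0,0,0,-0.3,0,0,-0.6],[0,0,0,-0.3,0,0,-0.6],[0,0,0,-0.3,0,0,-0.6],[0,0,0,-0.3,0,0,-0.6],[0,0,0,0,0,0,-0.6]]
  ]
}}

```text
time: 10.2
eef_pos: [0.6348, 0.0102, 0.0677]
eef_rot: [[0.133, -0.0, 0.991], [-0.991, 0.0, 0.133], [-0.0, -1.0, -0.0]]
ft_force: [0.2, 0.6, -0.2]
finger_gap: 0.0339
```

{"name": "jog_arm", "arguments": {
  "commands": [
    [[0,0,0,-0.3,0,0,-0.6],[0,0,0,-0.3,0,0,-0.6],[0,0,0,-0.3,0,0,-0.6],[0,0,0,-0.3,0,0,-0.6],[0,0,0,0,0,0,-0.6]]
  ]
}}

```text
time: 10.7
eef_pos: [0.6333, 0.022, 0.0677]
eef_rot: [[0.133, -0.0, 0.991], [-0.991, 0.0, 0.133], [-0.0, -1.0, -0.0]]
ft_force: [-0.1, -0.3, -1.1]
finger_gap: 0.0336
```

```bash
python3 -c "
from plan import *
rep()"
```

```text
t 10.7 p [633.3  22.   67.7] psi 7.62 tilt [-0.0001  0.0002] F [-0.13 -0.26 -1.1 ] T [-0.037 -0.111 -0.036] gap 33.6 q [-0.15  0.5   1.56  0.    1.08 -0.29]
jig [129.79 -22.86] z 67.7 yaw rel 0.22 F jig [-0.16 -0.24]
```

{"name": "jog_arm", "arguments": {
  "commands": [
    [[0,0,0,0,0,0.05,-0.6],[0,0,0,0,0,0.05,-0.6],[0,0,0,0,0,0,-0.6]]
  ]
}}

```text
time: 11.0
eef_pos: [0.6342, 0.0216, 0.0676]
eef_rot: [[0.132, -0.001, 0.991], [-0.991, 0.0, 0.132], [-0.0, -1.0, -0.001]]
ft_force: [-0.3, 0.7, -1.8]
finger_gap: 0.0335
```

```bash
python3 -c "
from plan import *
rep()"
```

```text
t 11.0 p [634.2  21.6  67.6] psi 7.59 tilt [-0.0005  0.0001] F [-0.28  0.7  -1.75] T [-0.046 -0.02  -0.022] gap 33.5 q [-0.15  0.5   1.56 -0.    1.08 -0.29]
jig [130.66 -23.44] z 67.6 yaw rel 0.19 F jig [-0.19  0.73]
```

Nothing touched at +0.9 mm, so I'll probe a little further.

{"name": "jog_arm", "arguments": {
  "commands": [
    [[0,0,0,0,0,0.04,-0.6],[0,0,0,0,0,0,-0.6],[0,0,0,0,0,0,-0.6]]
  ]
}}

```text
time: 11.3
eef_pos: [0.6343, 0.0216, 0.0675]
eef_rot: [[0.132, -0.001, 0.991], [-0.991, -0.0, 0.132], [-0.0, -1.0, -0.001]]
ft_force: [-2.1, -0.7, -0.9]
finger_gap: 0.0338
```

```bash
python3 -c "
from plan import *
rep()"
```

```text
t 11.3 p [634.3  21.6  67.5] psi 7.59 tilt [-0.001 -0.   ] F [-2.1  -0.66 -0.89] T [-0.116  0.253 -0.042] gap 33.8 q [-0.15  0.5   1.56 -0.    1.08 -0.28]
jig [130.81 -23.44] z 67.5 yaw rel 0.19 F jig [-2.17 -0.39]
```

{"name": "jog_arm", "arguments": {
  "commands": [
    [[0,0,0,0,0,0.04,-0.6],[0,0,0,0,0,0,-0.6],[0,0,0,0,0,0,-0.6]]
  ]
}}

```text
time: 11.6
eef_pos: [0.6345, 0.0217, 0.0674]
eef_rot: [[0.132, -0.002, 0.991], [-0.991, -0.0, 0.132], [-0.0, -1.0, -0.002]]
ft_force: [-4.9, -1.5, -2.1]
finger_gap: 0.0337
```

```bash
python3 -c "
from plan import *
rep()"
```

```text
t 11.6 p [634.5  21.7  67.4] psi 7.6 tilt [-0.0016 -0.0001] F [-4.88 -1.55 -2.08] T [-0.248  0.602 -0.073] gap 33.7 q [-0.15  0.5   1.56 -0.    1.08 -0.28]
jig [130.97 -23.4 ] z 67.4 yaw rel 0.2 F jig [-5.03 -0.91]
```

{"name": "jog_arm", "arguments": {
  "commands": [
    [[0,0,0,0,0,-0.14,-0.6],[0,0,0,0,0,-0.14,-0.6],[0,0,0,0,0,0,-0.6],[0,0,0,0,0,0,-0.6]]
  ]
}}

```text
time: 12.0
eef_pos: [0.6331, 0.0214, 0.0681]
eef_rot: [[0.132, 0.002, 0.991], [-0.991, 0.0, 0.132], [0.0, -1.0, 0.002]]
ft_force: [1.3, 0.2, -3.2]
finger_gap: 0.034
```

```bash
python3 -c "
from plan import *
rep()"
```

```text
t 12.0 p [633.1  21.4  68.1] psi 7.6 tilt [0.0018 0.    ] F [ 1.29  0.16 -3.2 ] T [-0.016 -0.33  -0.043] gap 34.0 q [-0.15  0.5   1.57  0.    1.08 -0.29]
jig [129.58 -23.44] z 68.1 yaw rel 0.2 F jig [ 1.3  -0.01]
```

{"name": "jog_arm", "arguments": {
  "commands": [
    [[0,0,0,0,0,-0.05,-0.6],[0,0,0,0,0,0,-0.6],[0,0,0,0,0,0,-0.6]]
  ]
}}

```text
time: 12.3
eef_pos: [0.6329, 0.0214, 0.0681]
eef_rot: [[0.132, 0.002, 0.991], [-0.991, 0.0, 0.132], [0.0, -1.0, 0.002]]
ft_force: [5.2, 0.7, -5.1]
finger_gap: 0.0339
```

```bash
python3 -c "
from plan import *
rep()"
```

```text
t 12.3 p [632.9  21.4  68.1] psi 7.59 tilt [0.0025 0.0001] F [ 5.15  0.7  -5.11] T [ 0.08  -0.873 -0.03 ] gap 33.9 q [-0.15  0.5   1.57  0.    1.07 -0.29]
jig [129.41 -23.47] z 68.1 yaw rel 0.19 F jig [5.2  0.03]
```

{"name": "jog_arm", "arguments": {
  "commands": [
    [[0,0,0,0,0,0.1,-0.6],[0,0,0,0,0.07,0.07,-0.6],[0,0,0,0,0,0,-0.6],[0,0,0,0,0,0,-0.6]]
  ]
}}

```text
time: 12.7
eef_pos: [0.6333, 0.0216, 0.067]
eef_rot: [[0.132, -0.001, 0.991], [-0.991, 0.0, 0.132], [-0.0, -1.0, -0.001]]
ft_force: [0.7, 0.1, -0.4]
finger_gap: 0.0337
```

```bash
python3 -c "
from plan import *
rep()"
```

```text
t 12.7 p [633.3  21.6  67. ] psi 7.6 tilt [-0.0006  0.    ] F [ 0.66  0.14 -0.36] T [-0.044 -0.066 -0.071] gap 33.7 q [-0.15  0.5   1.56 -0.    1.08 -0.29]
jig [129.79 -23.36] z 67.0 yaw rel 0.2 F jig [0.67 0.06]
```

{"name": "jog_arm", "arguments": {
  "commands": [
    [[0,0,0,0,0.05,0,-0.6],[0,0,0,0,0,0,-0.6],[0,0,0,0,0,0,-0.6]]
  ]
}}

```text
time: 13.0
eef_pos: [0.6335, 0.0215, 0.0665]
eef_rot: [[0.132, -0.0, 0.991], [-0.991, -0.0, 0.132], [-0.0, -1.0, -0.0]]
ft_force: [0.3, 1.0, -2.1]
finger_gap: 0.0339
```

```bash
python3 -c "
from plan import *
rep()"
```

```text
t 13.0 p [633.5  21.5  66.5] psi 7.59 tilt [-0.0002 -0.    ] F [ 0.25  0.99 -2.15] T [-0.017 -0.12   0.043] gap 33.9 q [-0.15  0.5   1.56 -0.    1.08 -0.29]
jig [129.95 -23.41] z 66.5 yaw rel 0.19 F jig [0.38 0.94]
```

{"name": "jog_arm", "arguments": {
  "commands": [
    [[0,0,0,0,0.06,0,-0.6],[0,0,0,0,0,0,-0.6],[0,0,0,0,0,0,-0.6]]
  ]
}}

```text
time: 13.3
eef_pos: [0.6336, 0.0215, 0.0659]
eef_rot: [[0.132, -0.0, 0.991], [-0.991, 0.0, 0.132], [-0.0, -1.0, -0.0]]
ft_force: [0.3, -0.4, -1.4]
finger_gap: 0.0336
```

```bash
python3 -c "
from plan import *
rep()"
```

```text
t 13.3 p [633.6  21.5  65.9] psi 7.59 tilt [-0.  0.] F [ 0.3  -0.38 -1.42] T [-0.004 -0.142 -0.006] gap 33.6 q [-0.15  0.5   1.56  0.    1.07 -0.29]
jig [130.05 -23.4 ] z 65.9 yaw rel 0.19 F jig [ 0.25 -0.41]
```

{"name": "jog_arm", "arguments": {
  "commands": [
    [[0,0,0,0,0.06,0,-0.6],[0,0,0,0,0,0,-0.6],[0,0,0,0,0,0,-0.6]]
  ]
}}

```text
time: 13.6
eef_pos: [0.6336, 0.0215, 0.0656]
eef_rot: [[0.132, 0.0, 0.991], [-0.991, -0.0, 0.132], [0.0, -1.0, 0.0]]
ft_force: [-1.0, 0.1, 1.5]
finger_gap: 0.0341
```

```bash
python3 -c "
from plan import *
rep()"
```

```text
t 13.6 p [633.6  21.5  65.6] psi 7.6 tilt [ 0.0002 -0.    ] F [-1.01  0.12  1.47] T [-0.014  0.079  0.058] gap 34.1 q [-0.15  0.5   1.56 -0.    1.07 -0.29]
jig [130.12 -23.41] z 65.6 yaw rel 0.2 F jig [-0.99  0.25]
```

{"name": "jog_arm", "arguments": {
  "commands": [
    [[0,0,0,0,0.05,0,-0.6],[0,0,0,0,0,0,-0.6],[0,0,0,0,0,0,-0.6]]
  ]
}}

```text
time: 13.9
eef_pos: [0.6337, 0.0215, 0.0656]
eef_rot: [[0.132, 0.0, 0.991], [-0.991, -0.0, 0.132], [0.0, -1.0, 0.0]]
ft_force: [-3.1, 1.0, 5.4]
finger_gap: 0.0339
```

```bash
python3 -c "
from plan import *
rep()"
```

```text
t 13.9 p [633.7  21.5  65.6] psi 7.6 tilt [ 0.0002 -0.0001] F [-3.11  0.98  5.37] T [-0.004  0.431 -0.039] gap 33.9 q [-0.15  0.5   1.56 -0.    1.07 -0.29]
jig [130.16 -23.41] z 65.6 yaw rel 0.2 F jig [-2.96  1.37]
```

Contacts found: x free from 129.55 to 130.75 mm, lower limit z = 65.65 mm. I'll recentre at about x = 129.9, z = 66.8 mm and plan the arc rows.

{"name": "jog_arm", "arguments": {
  "commands": [
    [[0,0,0,0,-0.09,0,-0.6],[0,0,0,0,-0.09,0,-0.6],[0,0,0,0,0,0,-0.6],[0,0,0,0,0,0,-0.6]]
  ]
}}

```text
time: 14.3
eef_pos: [0.6335, 0.0216, 0.0663]
eef_rot: [[0.132, -0.0, 0.991], [-0.991, 0.0, 0.132], [-0.0, -1.0, -0.0]]
ft_force: [-0.9, -0.1, -1.5]
finger_gap: 0.0339
```

```bash
cat > arc.py <<'E'
from plan import *
import sys
ZC=66.8
def rod(s):
    th=max(s,0)/130; return np.array([130*np.cos(th),130*np.sin(th)+min(s,0)]),th
def pose(s):
    u=np.linspace(s-18,s+18,181);P=np.array([rod(a)[0] for a in u]).mean(0);Y=np.mean([rod(a)[1] for a in u])
    # slightly more inward: balanced min/max
    return P-np.array([np.cos(Y),np.sin(Y)])*.2*min(1,max(0,(s+18)/36)),Y
def near(j):
    ss=np.arange(-40,200,.1);d=[np.hypot(*(pose(a)[0]-j)) for a in ss[::10]];k=ss[::10][np.argmin(d)]
    r=np.arange(k-1.5,k+1.5,.05);d=[np.hypot(*(pose(a)[0]-j)) for a in r];return r[np.argmin(d)]
s_,R,p,psi=st();rep();j=injig(p);s0=near(j);P,Y=pose(s0);e=j-P
print("s",round(s0,2),"theta",round(np.degrees(s0/130),2),"radial err (out +)",round(e@[np.cos(Y),np.sin(Y)],2),"yaw err deg",round(psi-7.4-np.degrees(Y),2),"z err",round(p[2]*1e3-ZC,2))
f=np.array(s_["ft_force"])[:2];a=Y+JIG[2];print("F radial out",round(f@[np.cos(a),np.sin(a)],2),"along",round(f@[-np.sin(a),np.cos(a)],2))
step=float(sys.argv[1]) if len(sys.argv)>1 else 2.5
for i in range(5):
    A,ya=pose(s0+i*step);B,yb=pose(s0+(i+1)*step);d=B-A
    r=np.array([np.cos(ya),np.sin(ya)]);t=np.array([-r[1],r[0]])
    print("row turn_y %.4f  x %.3f z %.4f"%(-(yb-ya),-(d@t)/10,(d@r)/10))
E
python3 arc.py
```

```text
t 14.3 p [633.5  21.6  66.3] psi 7.6 tilt [-0.0003  0.    ] F [-0.88 -0.13 -1.52] T [ 0.001 -0.137 -0.034] gap 33.9 q [-0.15  0.5   1.56  0.    1.08 -0.29]
jig [129.93 -23.36] z 66.3 yaw rel 0.2 F jig [-0.89 -0.02]
s -23.35 theta -10.29 radial err (out +) -0.07 yaw err deg 0.2 z err -0.47
F radial out -0.89 along -0.02
row turn_y -0.0000  x -0.250 z 0.0000
row turn_y -0.0000  x -0.250 z 0.0000
row turn_y -0.0005  x -0.250 z -0.0012
row turn_y -0.0019  x -0.250 z -0.0016
row turn_y -0.0032  x -0.250 z -0.0018
```

{"name": "jog_arm", "arguments": {
  "commands": [
    [[0,0,0,-0.25,-0.04,0,-0.6],[0,0,0,-0.25,0,0,-0.6],[0,-0.0005,0,-0.25,0,-0.001,-0.6],[0,-0.002,0,-0.25,0,-0.002,-0.6],[0,-0.003,0,-0.25,0,-0.002,-0.6]]
  ]
}}

```text
time: 14.8
eef_pos: [0.6318, 0.0342, 0.067]
eef_rot: [[0.138, -0.0, 0.99], [-0.99, 0.0, 0.138], [-0.0, -1.0, -0.0]]
ft_force: [0.1, -0.5, -1.5]
finger_gap: 0.0336
```

```bash
python3 arc.py
```

```text
t 14.8 p [631.8  34.2  67. ] psi 7.93 tilt [-0.0001  0.    ] F [ 0.09 -0.49 -1.53] T [-0.087 -0.134 -0.021] gap 33.6 q [-0.13  0.5   1.57  0.    1.08 -0.27]
jig [129.91 -10.57] z 67.0 yaw rel 0.53 F jig [ 0.03 -0.5 ]
s -10.55 theta -4.65 radial err (out +) -0.03 yaw err deg 0.19 z err 0.18
F radial out 0.03 along -0.5
row turn_y -0.0047  x -0.250 z -0.0019
row turn_y -0.0060  x -0.250 z -0.0021
row turn_y -0.0073  x -0.250 z -0.0023
row turn_y -0.0087  x -0.250 z -0.0024
row turn_y -0.0100  x -0.250 z -0.0026
```

{"name": "jog_arm", "arguments": {
  "commands": [
    [[0,-0.0047,0,-0.25,0,-0.002,-0.6],[0,-0.006,0,-0.25,0,-0.002,-0.6],[0,-0.0073,0,-0.25,0,-0.002,-0.6],[0,-0.0087,0,-0.25,0,-0.0025,-0.6],[0,-0.01,0,-0.25,0,-0.0025,-0.6]]
  ]
}}

```text
time: 15.3
eef_pos: [0.6299, 0.0465, 0.067]
eef_rot: [[0.175, 0.0, 0.985], [-0.985, -0.0, 0.175], [0.0, -1.0, 0.0]]
ft_force: [-0.5, -0.8, -0.7]
finger_gap: 0.034
```

```bash
python3 arc.py
```

```text
t 15.3 p [629.9  46.5  67. ] psi 10.06 tilt [ 0. -0.] F [-0.46 -0.83 -0.74] T [-0.089 -0.104 -0.009] gap 34.0 q [-0.11  0.5   1.57 -0.    1.07 -0.29]
jig [129.57   1.79] z 67.0 yaw rel 2.66 F jig [-0.57 -0.76]
s 1.8 theta 0.79 radial err (out +) -0.04 yaw err deg 0.25 z err 0.22
F radial out -0.6 along -0.74
row turn_y -0.0112  x -0.249 z -0.0028
row turn_y -0.0126  x -0.249 z -0.0029
row turn_y -0.0139  x -0.249 z -0.0031
row turn_y -0.0152  x -0.249 z -0.0033
row turn_y -0.0165  x -0.249 z -0.0034
```

{"name": "jog_arm", "arguments": {
  "commands": [
    [[0,-0.0112,0,-0.25,0,-0.003,-0.6],[0,-0.0126,0,-0.25,0,-0.003,-0.6],[0,-0.0139,0,-0.25,0,-0.003,-0.6],[0,-0.0152,0,-0.25,0,-0.003,-0.6],[0,-0.0165,0,-0.25,0,-0.0035,-0.6]]
  ]
}}

```text
time: 15.8
eef_pos: [0.6272, 0.0587, 0.067]
eef_rot: [[0.243, -0.0, 0.97], [-0.97, -0.0, 0.243], [-0.0, -1.0, -0.0]]
ft_force: [0.3, -0.1, -2.0]
finger_gap: 0.0336
```

```bash
python3 arc.py
```

```text
t 15.8 p [627.2  58.7  67. ] psi 14.07 tilt [-0. -0.] F [ 0.32 -0.13 -1.99] T [-0.047 -0.125 -0.   ] gap 33.6 q [-0.09  0.49  1.58 -0.    1.07 -0.34]
jig [128.48  14.27] z 67.0 yaw rel 6.67 F jig [ 0.3  -0.17]
s 14.4 theta 6.35 radial err (out +) -0.13 yaw err deg 0.24 z err 0.2
F radial out 0.28 along -0.2
row turn_y -0.0179  x -0.249 z -0.0036
row turn_y -0.0191  x -0.249 z -0.0030
row turn_y -0.0192  x -0.249 z -0.0024
row turn_y -0.0192  x -0.249 z -0.0024
row turn_y -0.0192  x -0.249 z -0.0024
```

{"name": "jog_arm", "arguments": {
  "commands": [
    [[0,-0.0179,0,-0.25,0,0,-0.6],[0,-0.019,0,-0.25,0,0,-0.6],[0,-0.0192,0,-0.25,0,0,-0.6],[0,-0.0192,0,-0.25,0,-0.001,-0.6],[0,-0.0192,0,-0.25,0,-0.0015,-0.6]]
  ]
}}

```text
time: 16.3
eef_pos: [0.6237, 0.0707, 0.067]
eef_rot: [[0.334, 0.0, 0.943], [-0.943, 0.0, 0.334], [-0.0, -1.0, 0.0]]
ft_force: [0.2, 0.1, -1.4]
finger_gap: 0.0343
```

```bash
python3 arc.py
```

```text
t 16.3 p [623.7  70.7  67. ] psi 19.5 tilt [0. 0.] F [ 0.22  0.08 -1.35] T [-0.028 -0.09  -0.011] gap 34.3 q [-0.08  0.49  1.58  0.    1.07 -0.42]
jig [126.57  26.61] z 67.0 yaw rel 12.1 F jig [0.23 0.06]
s 26.95 theta 11.88 radial err (out +) -0.04 yaw err deg 0.22 z err 0.21
F radial out 0.23 along 0.01
row turn_y -0.0192  x -0.249 z -0.0024
row turn_y -0.0192  x -0.249 z -0.0024
row turn_y -0.0192  x -0.249 z -0.0024
row turn_y -0.0192  x -0.249 z -0.0024
row turn_y -0.0192  x -0.249 z -0.0024
```

{"name": "jog_arm", "arguments": {
  "commands": [
    [[0,-0.0192,0,-0.25,0,-0.002,-0.6],[0,-0.0192,0,-0.25,0,-0.002,-0.6],[0,-0.0192,0,-0.25,0,-0.002,-0.6],[0,-0.0192,0,-0.25,0,-0.002,-0.6],[0,-0.0192,0,-0.25,0,-0.002,-0.6]]
  ]
}}

```text
time: 16.8
eef_pos: [0.619, 0.0823, 0.067]
eef_rot: [[0.423, -0.0, 0.906], [-0.906, -0.0, 0.423], [-0.0, -1.0, -0.0]]
ft_force: [0.6, -0.2, -1.3]
finger_gap: 0.0339
```

```bash
python3 arc.py|sed -n 2,4p
```

```text
jig [123.39  38.7 ] z 67.0 yaw rel 17.6 F jig [ 0.52 -0.23]
s 39.5 theta 17.41 radial err (out +) -0.06 yaw err deg 0.19 z err 0.22
F radial out 0.43 along -0.38
```

{"name": "jog_arm", "arguments": {
  "commands": [
    [[0,-0.0192,0,-0.25,0,-0.002,-0.6],[0,-0.0192,0,-0.25,0,-0.002,-0.6],[0,-0.0192,0,-0.25,0,-0.002,-0.6],[0,-0.0192,0,-0.25,0,-0.002,-0.6],[0,-0.0192,0,-0.25,0,-0.002,-0.6]]
  ]
}}

```text
time: 17.3
eef_pos: [0.6132, 0.0933, 0.067]
eef_rot: [[0.508, 0.0, 0.862], [-0.862, 0.0, 0.508], [0.0, -1.0, 0.0]]
ft_force: [-0.1, -0.3, -1.0]
finger_gap: 0.0339
```

```bash
python3 arc.py|sed -n 2,4p
```

```text
jig [119.09  50.42] z 67.0 yaw rel 23.1 F jig [-0.11 -0.33]
s 52.05 theta 22.94 radial err (out +) -0.06 yaw err deg 0.16 z err 0.22
F radial out -0.23 along -0.26
```

{"name": "jog_arm", "arguments": {
  "commands": [
    [[0,-0.0192,0,-0.25,0,-0.002,-0.6],[0,-0.0192,0,-0.25,0,-0.002,-0.6],[0,-0.0192,0,-0.25,0,-0.002,-0.6],[0,-0.0192,0,-0.25,0,-0.002,-0.6],[0,-0.0192,0,-0.25,0,-0.002,-0.6]]
  ]
}}

```text
time: 17.8
eef_pos: [0.6064, 0.1038, 0.0671]
eef_rot: [[0.588, 0.0, 0.809], [-0.809, 0.0, 0.588], [0.0, -1.0, 0.0]]
ft_force: [0.4, -0.3, -1.0]
finger_gap: 0.0336
```

```bash
python3 arc.py|sed -n 2,4p
```

```text
jig [113.71  61.66] z 67.1 yaw rel 28.6 F jig [ 0.33 -0.35]
s 64.6 theta 28.47 radial err (out +) -0.03 yaw err deg 0.12 z err 0.26
F radial out 0.12 along -0.47
```

{"name": "jog_arm", "arguments": {
  "commands": [
    [[0,-0.0192,0,-0.25,0,-0.002,-0.6],[0,-0.0192,0,-0.25,0,-0.002,-0.6],[0,-0.0192,0,-0.25,0,-0.002,-0.6],[0,-0.0192,0,-0.25,0,-0.002,-0.6],[0,-0.0192,0,-0.25,0,-0.002,-0.6]]
  ]
}}

```text
time: 18.3
eef_pos: [0.5987, 0.1135, 0.0671]
eef_rot: [[0.663, 0.0, 0.749], [-0.749, 0.0, 0.663], [0.0, -1.0, 0.0]]
ft_force: [0.7, -0.8, -2.7]
finger_gap: 0.0334
```

```bash
python3 arc.py|sed -n 2,4p
```

```text
jig [107.31  72.33] z 67.1 yaw rel 34.1 F jig [ 0.59 -0.84]
s 77.1 theta 33.98 radial err (out +) 0.03 yaw err deg 0.12 z err 0.28
F radial out 0.02 along -1.03
```

{"name": "jog_arm", "arguments": {
  "commands": [
    [[0,-0.0192,0,-0.25,0,-0.002,-0.6],[0,-0.0192,0,-0.25,0,-0.002,-0.6],[0,-0.0192,0,-0.25,0,-0.002,-0.6],[0,-0.0192,0,-0.25,0,-0.002,-0.6],[0,-0.0192,0,-0.25,0,-0.002,-0.6]]
  ]
}}

```text
time: 18.8
eef_pos: [0.5901, 0.1225, 0.0671]
eef_rot: [[0.731, 0.001, 0.682], [-0.682, 0.0, 0.731], [0.0, -1.0, 0.0]]
ft_force: [2.5, 1.2, -1.4]
finger_gap: 0.0337
```

```bash
python3 arc.py|sed -n 2,4p
```

```text
jig [99.91 82.35] z 67.1 yaw rel 39.6 F jig [2.63 0.87]
s 89.6 theta 39.49 radial err (out +) 0.09 yaw err deg 0.11 z err 0.34
F radial out 2.58 along -1.0
```

The rod is pushing the shoe outward with about 2.6 N, so I'll shift 0.35 mm outward and go on.

{"name": "jog_arm", "arguments": {
  "commands": [
    [[0,0,0,0,0,0.035,-0.6],[0,-0.0192,0,-0.25,0,-0.002,-0.6],[0,-0.0192,0,-0.25,0,-0.002,-0.6],[0,-0.0192,0,-0.25,0,-0.002,-0.6]]
  ]
}}

```text
time: 19.2
eef_pos: [0.5842, 0.1277, 0.0669]
eef_rot: [[0.769, -0.001, 0.639], [-0.639, -0.0, 0.769], [-0.0, -1.0, -0.0]]
ft_force: [1.3, -0.1, -1.0]
finger_gap: 0.0336
```

```bash
python3 arc.py|sed -n 1,4p
```

```text
t 19.2 p [584.2 127.7  66.9] psi 50.3 tilt [-0.0005 -0.    ] F [ 1.31 -0.12 -0.97] T [ 0.006 -0.222 -0.021] gap 33.6 q [ 0.02  0.43  1.66 -0.    1.04 -0.86]
jig [94.78 88.21] z 66.9 yaw rel 42.9 F jig [ 1.28 -0.29]
s 97.45 theta 42.95 radial err (out +) 0.1 yaw err deg -0.05 z err 0.07
F radial out 0.74 along -1.08
```

{"name": "jog_arm", "arguments": {
  "commands": [
    [[0,-0.0192,0,-0.25,0,0,-0.6],[0,-0.0192,0,-0.25,0,0,-0.6],[0,-0.0192,0,-0.25,0,0,-0.6],[0,-0.0192,0,-0.25,0,0,-0.6]]
  ]
}}

```text
time: 19.6
eef_pos: [0.5765, 0.1339, 0.067]
eef_rot: [[0.816, -0.0, 0.578], [-0.578, -0.0, 0.816], [-0.0, -1.0, -0.0]]
ft_force: [0.8, -0.5, -1.5]
finger_gap: 0.0339
```

```bash
python3 arc.py|sed -n 1,4p
```

```text
t 19.6 p [576.5 133.9  67. ] psi 54.7 tilt [-0.0002 -0.    ] F [ 0.77 -0.47 -1.45] T [-0.043 -0.142 -0.037] gap 33.9 q [ 0.03  0.42  1.68 -0.    1.04 -0.93]
jig [87.88 95.37] z 67.0 yaw rel 47.3 F jig [ 0.71 -0.57]
s 107.4 theta 47.34 radial err (out +) 0.31 yaw err deg -0.03 z err 0.19
F radial out 0.06 along -0.9
```

{"name": "jog_arm", "arguments": {
  "commands": [
    [[0,-0.0192,0,-0.25,0,-0.001,-0.6],[0,-0.0192,0,-0.25,0,-0.001,-0.6],[0,-0.0192,0,-0.25,0,-0.001,-0.6],[0,-0.0192,0,-0.25,0,-0.001,-0.6]]
  ]
}}

```text
time: 20.0
eef_pos: [0.5682, 0.1394, 0.067]
eef_rot: [[0.858, -0.0, 0.513], [-0.513, -0.0, 0.858], [-0.0, -1.0, -0.0]]
ft_force: [1.2, -0.1, -1.3]
finger_gap: 0.034
```

```bash
python3 arc.py|sed -n 2,4p
```

```text
jig [ 80.4 101.9] z 67.0 yaw rel 51.7 F jig [ 1.18 -0.3 ]
s 117.35 theta 51.72 radial err (out +) 0.42 yaw err deg -0.02 z err 0.22
F radial out 0.5 along -1.11
```

{"name": "jog_arm", "arguments": {
  "commands": [
    [[0,-0.0192,0,-0.25,0,-0.001,-0.6],[0,-0.0192,0,-0.25,0,-0.001,-0.6],[0,-0.0192,0,-0.25,0,-0.001,-0.6],[0,-0.0192,0,-0.25,0,-0.001,-0.6]]
  ]
}}

```text
time: 20.4
eef_pos: [0.5595, 0.1443, 0.067]
eef_rot: [[0.895, 0.0, 0.446], [-0.446, 0.0, 0.895], [0.0, -1.0, 0.0]]
ft_force: [0.0, -0.4, -0.6]
finger_gap: 0.034
```

```bash
python3 arc.py|sed -n 2,4p
```

```text
jig [ 72.39 107.83] z 67.0 yaw rel 56.1 F jig [-0.05 -0.4 ]
s 127.35 theta 56.13 radial err (out +) 0.49 yaw err deg -0.03 z err 0.24
F radial out -0.36 along -0.18
```

{"name": "jog_arm", "arguments": {
  "commands": [
    [[0,-0.0192,0,-0.25,0,-0.003,-0.6],[0,-0.0192,0,-0.25,0,-0.003,-0.6],[0,-0.0192,0,-0.25,0,-0.003,-0.6],[0,-0.0192,0,-0.25,0,-0.003,-0.6]]
  ]
}}

```text
time: 20.8
eef_pos: [0.5504, 0.1484, 0.067]
eef_rot: [[0.927, 0.0, 0.376], [-0.376, 0.0, 0.927], [0.0, -1.0, 0.0]]
ft_force: [0.8, -1.3, -2.1]
finger_gap: 0.0337
```

```bash
python3 - <<'E'
from plant import vision
import cv2,numpy as np
for n,r in(('side',(130,230,200,320)),('top',(130,250,150,270))):
    c=vision.camera(n);np.savez(n+'4.npz',**c);cv2.imwrite(f'pics/{n}4.png',cv2.resize(c['image'][r[0]:r[1],r[2]:r[3],::-1],None,fx=5,fy=5,interpolation=2))
E
python3 arc.py|sed -n 2,4p
```

```text
jig [ 63.66 113.16] z 66.9 yaw rel 60.46 F jig [0.19 0.02]
s 137.6 theta 60.65 radial err (out +) 0.46 yaw err deg -0.18 z err 0.15
F radial out 0.11 along -0.15
```

View pics/side4.png

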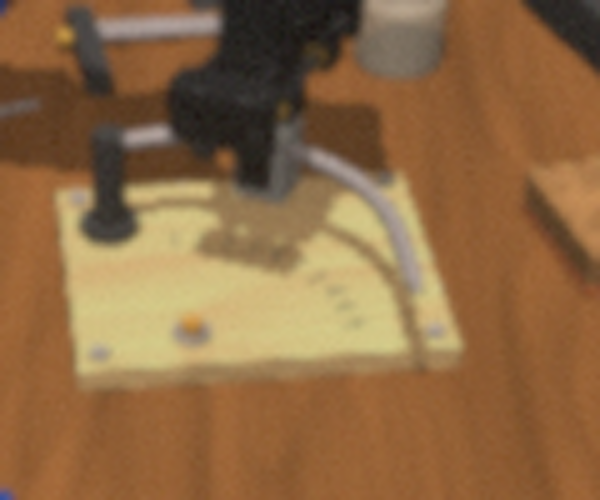

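View pics/top4.png

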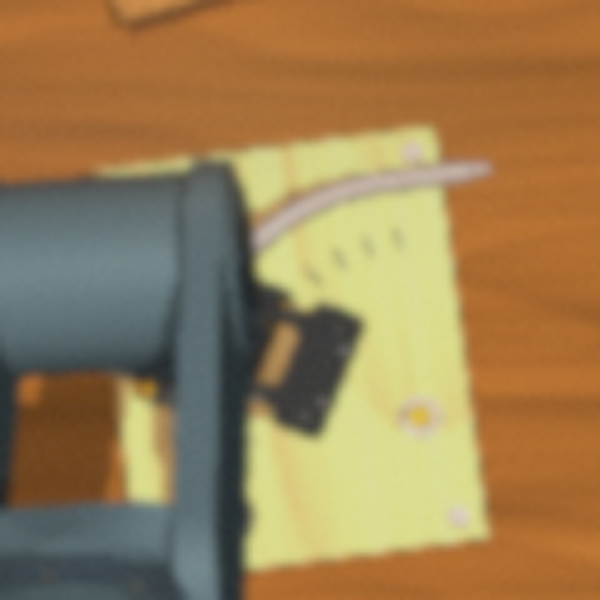

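Side view: the shoe is on the rod at crop (285,165), the rod runs out of it to the tip, and the forces are small. I'll approach the collar slowly.

{"name": "jog_arm", "arguments": {
  "commands": [
    [[0,-0.017,0,-0.2,0,-0.002,-0.6],[0,-0.0154,0,-0.2,0,-0.002,-0.6],[0,-0.0154,0,-0.2,0,-0.002,-0.6],[0,-0.0154,0,-0.2,0,-0.002,-0.6]]
  ]
}}

```text
time: 21.3
eef_pos: [0.5429, 0.1511, 0.067]
eef_rot: [[0.948, -0.0, 0.317], [-0.317, -0.0, 0.948], [-0.0, -1.0, -0.0]]
ft_force: [0.4, 0.6, -1.9]
finger_gap: 0.0337
```

```bash
python3 arc.py|sed -n 2,4p
```

```text
jig [ 56.79 116.74] z 67.0 yaw rel 64.1 F jig [0.49 0.53]
s 145.35 theta 64.06 radial err (out +) 0.44 yaw err deg 0.04 z err 0.21
F radial out 0.69 along -0.21
```

{"name": "jog_arm", "arguments": {
  "commands": [
    [[0,-0.0077,0,-0.1,0,-0.002,-0.6],[0,-0.0077,0,-0.1,0,-0.002,-0.6],[0,-0.0077,0,-0.1,0,-0.002,-0.6]]
  ]
}}

```text
time: 21.6
eef_pos: [0.5401, 0.1519, 0.0671]
eef_rot: [[0.955, 0.0, 0.296], [-0.296, -0.0, 0.955], [0.0, -1.0, -0.0]]
ft_force: [-0.4, -1.0, -1.2]
finger_gap: 0.0337
```

```bash
python3 arc.py|sed -n 2,4p
```

```text
jig [ 54.17 117.91] z 67.1 yaw rel 65.39 F jig [-0.49 -0.95]
s 148.2 theta 65.32 radial err (out +) 0.38 yaw err deg 0.07 z err 0.26
F radial out -1.06 along 0.05
```

{"name": "jog_arm", "arguments": {
  "commands": [
    [[0,-0.0077,0,-0.1,0,-0.001,-0.6],[0,-0.0077,0,-0.1,0,-0.001,-0.6],[0,0,0,0,0,0,-0.6]]
  ]
}}

```text
time: 21.9
eef_pos: [0.5382, 0.1525, 0.067]
eef_rot: [[0.96, -0.0, 0.281], [-0.281, 0.0, 0.96], [-0.0, -1.0, 0.0]]
ft_force: [0.7, 0.3, -1.1]
finger_gap: 0.0338
```

```bash
python3 arc.py|sed -n 2,4p
```

```text
jig [ 52.3  118.79] z 67.0 yaw rel 66.26 F jig [0.69 0.2 ]
s 150.3 theta 66.24 radial err (out +) 0.41 yaw err deg 0.01 z err 0.24
F radial out 0.46 along -0.56
```

{"name": "jog_arm", "arguments": {
  "commands": [
    [[0,-0.0077,0,-0.1,0,-0.001,-0.6],[0,0,0,0,0,0,-0.6]]
  ]
}}

```text
time: 22.1
eef_pos: [0.5373, 0.1528, 0.067]
eef_rot: [[0.962, 0.0, 0.274], [-0.274, 0.0, 0.962], [0.0, -1.0, 0.0]]
ft_force: [-0.3, -0.4, -1.2]
finger_gap: 0.0337
```

```bash
python3 arc.py|sed -n 2,4p
```

```text
jig [ 51.44 119.18] z 67.0 yaw rel 66.7 F jig [-0.34 -0.38]
s 151.25 theta 66.66 radial err (out +) 0.43 yaw err deg 0.04 z err 0.25
F radial out -0.49 along 0.16
```

{"name": "jog_arm", "arguments": {
  "commands": [
    [[0,-0.0077,0,-0.1,0,-0.001,-0.6],[0,0,0,0,0,0,-0.6]]
  ]
}}

```text
time: 22.3
eef_pos: [0.5363, 0.1531, 0.067]
eef_rot: [[0.964, 0.0, 0.267], [-0.267, 0.0, 0.964], [0.0, -1.0, 0.0]]
ft_force: [-0.4, 0.3, -1.4]
finger_gap: 0.0341
```

```bash
python3 arc.py|sed -n 2,4p
```

```text
jig [ 50.51 119.56] z 67.0 yaw rel 67.14 F jig [-0.36  0.37]
s 152.25 theta 67.1 radial err (out +) 0.41 yaw err deg 0.04 z err 0.24
F radial out 0.2 along 0.47
```

{"name": "jog_arm", "arguments": {
  "commands": [
    [[0,-0.0038,0,-0.05,0,0,-0.6],[0,-0.0038,0,-0.05,0,0,-0.6]]
  ]
}}

```text
time: 22.5
eef_pos: [0.5355, 0.1533, 0.0671]
eef_rot: [[0.966, 0.0, 0.259], [-0.259, 0.0, 0.966], [0.0, -1.0, 0.0]]
ft_force: [0.7, 1.6, -2.0]
finger_gap: 0.0336
```

```bash
python3 arc.py|sed -n 2,4p
```

```text
jig [ 49.71 119.91] z 67.1 yaw rel 67.57 F jig [0.9  1.48]
s 153.1 theta 67.48 radial err (out +) 0.43 yaw err deg 0.09 z err 0.28
F radial out 1.71 along -0.26
```

{"name": "jog_arm", "arguments": {
  "commands": [
    [[0,-0.0038,0,-0.05,0,0,-0.6],[0,-0.0038,0,-0.03,0,0,-0.6]]
  ]
}}

```text
time: 22.7
eef_pos: [0.5346, 0.1535, 0.0671]
eef_rot: [[0.968, 0.0, 0.252], [-0.252, 0.0, 0.968], [0.0, -1.0, 0.0]]
ft_force: [0.3, 1.0, -2.2]
finger_gap: 0.0338
```

```bash
python3 arc.py|sed -n 2,4p
```

```text
jig [ 48.92 120.23] z 67.1 yaw rel 68.01 F jig [0.45 0.91]
s 153.95 theta 67.85 radial err (out +) 0.42 yaw err deg 0.16 z err 0.26
F radial out 1.01 along -0.07
```

{"name": "jog_arm", "arguments": {
  "commands": [
    [[0,-0.003,0,-0.05,0,0.01,-0.6],[0,-0.003,0,-0.04,0,0,-0.6]]
  ]
}}

```text
time: 22.9
eef_pos: [0.5343, 0.1537, 0.0671]
eef_rot: [[0.969, 0.001, 0.246], [-0.246, -0.0, 0.969], [0.001, -1.0, 0.0]]
ft_force: [4.1, -0.4, -3.8]
finger_gap: 0.0338
```

```bash
python3 arc.py|sed -n 2,4p
```

```text
jig [ 48.66 120.42] z 67.1 yaw rel 68.34 F jig [ 3.98 -0.93]
s 154.3 theta 68.01 radial err (out +) 0.5 yaw err deg 0.34 z err 0.33
F radial out 0.63 along -4.04
```

{"name": "jog_arm", "arguments": {
  "commands": [
    [[0,-0.003,0,-0.04,0,0,-0.6],[0,-0.003,0,-0.04,0,0,-0.6]]
  ]
}}

```text
time: 23.1
eef_pos: [0.5344, 0.1537, 0.0673]
eef_rot: [[0.971, 0.003, 0.241], [-0.241, -0.0, 0.971], [0.003, -1.0, 0.001]]
ft_force: [7.3, -1.4, -6.2]
finger_gap: 0.0339
```

```bash
python3 arc.py|sed -n 2,4p
```

```text
jig [ 48.69 120.45] z 67.3 yaw rel 68.67 F jig [ 7.02 -2.37]
s 154.25 theta 67.98 radial err (out +) 0.54 yaw err deg 0.69 z err 0.54
F radial out 0.44 along -7.4
```

Contact at s = 154.3 mm, the predicted home. The push is about 7.4 N along the rod. I'll relieve the vertical load a little and hold.

{"name": "jog_arm", "arguments": {
  "commands": [
    [[0,0.004,0,-0.01,0.03,0,-0.6],[0,0,0,0,0,0,-0.6]]
  ]
}}

```text
time: 23.3
eef_pos: [0.5344, 0.1537, 0.0673]
eef_rot: [[0.97, 0.003, 0.245], [-0.245, -0.0, 0.97], [0.003, -1.0, 0.001]]
ft_force: [5.6, -0.9, -3.0]
finger_gap: 0.0337
```

```bash
python3 arc.py|sed -n 1,4p
```

```text
t 23.3 p [534.4 153.7  67.3] psi 75.83 tilt [ 0.0031 -0.0003] F [ 5.6 -0.9 -3. ] T [-0.159 -1.037 -0.11 ] gap 33.7 q [ 0.07  0.35  1.78 -0.    1.01 -1.26]
jig [ 48.69 120.4 ] z 67.3 yaw rel 68.43 F jig [ 5.44 -1.62]
s 154.25 theta 67.98 radial err (out +) 0.49 yaw err deg 0.45 z err 0.48
F radial out 0.54 along -5.65
```

{"name": "jog_arm", "arguments": {
  "commands": [
    [[0,0,0,0,0,0,-0.6],[0,0,0,0,0,0,-0.6]]
  ]
}}

```text
time: 23.5
eef_pos: [0.5344, 0.1537, 0.0673]
eef_rot: [[0.97, 0.003, 0.245], [-0.245, -0.0, 0.97], [0.003, -1.0, 0.001]]
ft_force: [6.2, -0.9, -2.9]
finger_gap: 0.034
```

```bash
python3 arc.py|sed -n 1,4p
```

```text
t 23.5 p [534.4 153.7  67.3] psi 75.84 tilt [ 0.0032 -0.0003] F [ 6.18 -0.95 -2.86] T [-0.128 -1.068 -0.107] gap 34.0 q [ 0.07  0.35  1.78 -0.    1.01 -1.26]
jig [ 48.7  120.41] z 67.3 yaw rel 68.44 F jig [ 6.01 -1.74]
s 154.25 theta 67.98 radial err (out +) 0.51 yaw err deg 0.45 z err 0.49
F radial out 0.64 along -6.22
```

{"name": "jog_arm", "arguments": {
  "commands": [
    [[0,0,0,-0.025,0,0,-0.6],[0,0,0,0,0,0,-0.6],[0,0,0,0,0,0,-0.6]]
  ]
}}

```text
time: 23.8
eef_pos: [0.5344, 0.1537, 0.0673]
eef_rot: [[0.97, 0.004, 0.245], [-0.245, -0.0, 0.97], [0.004, -1.0, 0.001]]
ft_force: [6.7, -1.3, -3.8]
finger_gap: 0.0338
```

```bash
python3 arc.py|sed -n 1,4p
```

```text
t 23.8 p [534.4 153.7  67.3] psi 75.84 tilt [ 0.0037 -0.0003] F [ 6.66 -1.31 -3.81] T [-0.195 -1.151 -0.07 ] gap 33.8 q [ 0.07  0.35  1.78 -0.    1.01 -1.26]
jig [ 48.68 120.42] z 67.3 yaw rel 68.44 F jig [ 6.44 -2.16]
s 154.25 theta 67.98 radial err (out +) 0.51 yaw err deg 0.45 z err 0.52
F radial out 0.41 along -6.78
```

{"name": "jog_arm", "arguments": {
  "commands": [
    [[0,0,0,0,0,0,-0.6],[0,0,0,0,0,0,-0.6],[0,0,0,0,0,0,-0.6]]
  ]
}}

```text
time: 24.1
eef_pos: [0.5344, 0.1537, 0.0673]
eef_rot: [[0.97, 0.004, 0.245], [-0.245, -0.0, 0.97], [0.004, -1.0, 0.001]]
ft_force: [6.6, -1.5, -4.0]
finger_gap: 0.034
```

```bash
python3 arc.py|sed -n 1,4p
```

```text
t 24.1 p [534.4 153.7  67.3] psi 75.83 tilt [ 0.0036 -0.0003] F [ 6.61 -1.47 -3.99] T [-0.24  -1.103 -0.043] gap 34.0 q [ 0.07  0.35  1.78 -0.    1.01 -1.26]
jig [ 48.67 120.42] z 67.3 yaw rel 68.43 F jig [ 6.36 -2.31]
s 154.25 theta 67.98 radial err (out +) 0.5 yaw err deg 0.45 z err 0.52
F radial out 0.24 along -6.77
```

{"name": "jog_arm", "arguments": {
  "commands": [
    [[0,0,0,-0.03,0,0,-0.6],[0,0,0,0,0,0,-0.6],[0,0,0,0,0,0,-0.6],[0,0,0,0,0,0,-0.6]]
  ]
}}

```text
time: 24.5
eef_pos: [0.5344, 0.1537, 0.0673]
eef_rot: [[0.97, 0.004, 0.245], [-0.245, -0.0, 0.97], [0.004, -1.0, 0.001]]
ft_force: [8.3, -1.8, -4.8]
finger_gap: 0.0338
```

```bash
python3 arc.py|sed -n 1,4p
```

```text
t 24.5 p [534.4 153.7  67.3] psi 75.83 tilt [ 0.0042 -0.0004] F [ 8.34 -1.83 -4.77] T [-0.188 -1.286 -0.084] gap 33.8 q [ 0.07  0.35  1.78 -0.    1.01 -1.26]
jig [ 48.67 120.42] z 67.3 yaw rel 68.43 F jig [ 8.03 -2.88]
s 154.25 theta 67.98 radial err (out +) 0.5 yaw err deg 0.44 z err 0.51
F radial out 0.34 along -8.53
```

{"name": "jog_arm", "arguments": {
  "commands": [
    [[0,0,0,0,0,0,-0.6],[0,0,0,0,0,0,-0.6],[0,0,0,0,0,0,-0.6],[0,0,0,0,0,0,-0.6],[0,0,0,0,0,0,-0.6]]
  ]
}}

```text
time: 25.0
eef_pos: [0.5343, 0.1537, 0.0673]
eef_rot: [[0.97, 0.004, 0.245], [-0.245, -0.0, 0.97], [0.004, -1.0, 0.001]]
ft_force: [7.8, -2.0, -4.5]
finger_gap: 0.034
```

```bash
python3 arc.py|sed -n 1,4p
```

```text
t 25.0 p [534.3 153.7  67.3] psi 75.83 tilt [ 0.0042 -0.0003] F [ 7.82 -1.97 -4.55] T [-0.173 -1.316 -0.06 ] gap 34.0 q [ 0.07  0.35  1.78 -0.    1.01 -1.26]
jig [ 48.65 120.41] z 67.3 yaw rel 68.43 F jig [ 7.5  -2.97]
s 154.3 theta 68.01 radial err (out +) 0.49 yaw err deg 0.42 z err 0.53
F radial out 0.06 along -8.07
```

{"name": "jog_arm", "arguments": {
  "commands": [
    [[0,0,0,0.04,0.01,0,-0.6],[0,0,0,0.02,0.01,0,-0.6],[0,0,0,0,0,0,-0.6]]
  ]
}}

```text
time: 25.3
eef_pos: [0.5344, 0.1537, 0.0672]
eef_rot: [[0.97, 0.003, 0.245], [-0.245, -0.0, 0.97], [0.003, -1.0, 0.001]]
ft_force: [6.0, -0.6, -2.0]
finger_gap: 0.0339
```

```bash
python3 arc.py|sed -n 1,4p
```

```text
t 25.3 p [534.4 153.7  67.2] psi 75.83 tilt [ 0.0029 -0.0002] F [ 5.95 -0.63 -1.96] T [-0.137 -0.929 -0.075] gap 33.9 q [ 0.07  0.35  1.78 -0.    1.01 -1.26]
jig [ 48.69 120.43] z 67.2 yaw rel 68.43 F jig [ 5.82 -1.39]
s 154.25 theta 67.98 radial err (out +) 0.52 yaw err deg 0.45 z err 0.44
F radial out 0.89 along -5.92
```

{"name": "jog_arm", "arguments": {
  "commands": [
    [[0,0,0,0.06,0,0,-0.6],[0,0,0,0.04,0,0,-0.6],[0,0,0,0,0,0,-0.6]]
  ]
}}

```text
time: 25.6
eef_pos: [0.5344, 0.1537, 0.0669]
eef_rot: [[0.97, 0.001, 0.245], [-0.245, -0.0, 0.97], [0.001, -1.0, 0.0]]
ft_force: [4.3, -0.6, 1.1]
finger_gap: 0.0339
```

```bash
python3 arc.py|sed -n 1,4p
```

```text
t 25.6 p [534.4 153.7  66.9] psi 75.85 tilt [ 0.0009 -0.    ] F [ 4.26 -0.58  1.12] T [-0.131 -0.666 -0.074] gap 33.9 q [ 0.07  0.36  1.78 -0.    1.01 -1.26]
jig [ 48.67 120.43] z 66.9 yaw rel 68.45 F jig [ 4.15 -1.13]
s 154.25 theta 67.98 radial err (out +) 0.51 yaw err deg 0.46 z err 0.08
F radial out 0.51 along -4.27
```

{"name": "jog_arm", "arguments": {
  "commands": [
    [[0,0,0,0.05,-0.03,0,-0.6],[0,0,0,0.02,0,0,-0.6],[0,0,0,0,0,0,-0.6]]
  ]
}}

```text
time: 25.9
eef_pos: [0.5344, 0.1537, 0.0667]
eef_rot: [[0.97, -0.0, 0.244], [-0.244, 0.0, 0.97], [-0.0, -1.0, -0.0]]
ft_force: [2.7, -0.3, -0.5]
finger_gap: 0.0338
```

```bash
python3 arc.py|sed -n 1,4p
```

```text
t 25.9 p [534.4 153.7  66.7] psi 75.85 tilt [-0.0004  0.0001] F [ 2.66 -0.3  -0.52] T [ 0.004 -0.47  -0.048] gap 33.8 q [ 0.07  0.36  1.77  0.    1.01 -1.26]
jig [ 48.7  120.41] z 66.7 yaw rel 68.45 F jig [ 2.6  -0.64]
s 154.25 theta 67.98 radial err (out +) 0.51 yaw err deg 0.47 z err -0.07
F radial out 0.38 along -2.65
```

Only about 2.6 N is left, so I'll open the gripper gently.

{"name": "jog_arm", "arguments": {
  "commands": [
    [[0,0,0,0,0,0,-0.15],[0,0,0,0,0,0,-0.05],[0,0,0,0,0,0,0.1],[0,0,0,0,0,0,0.27],[0,0,0,0,0,0,0.27]]
  ]
}}

```text
time: 26.4
eef_pos: [0.5344, 0.1536, 0.0667]
eef_rot: [[0.97, -0.0, 0.244], [-0.244, 0.0, 0.97], [-0.0, -1.0, -0.0]]
ft_force: [-0.2, 0.1, -0.9]
finger_gap: 0.0558
```

```bash
python3 arc.py|sed -n 1,4p
```

```text
t 26.4 p [534.4 153.6  66.7] psi 75.85 tilt [-0.0004  0.    ] F [-0.2   0.09 -0.85] T [ 0.021 -0.186  0.   ] gap 55.8 q [ 0.07  0.36  1.77  0.    1.01 -1.26]
jig [ 48.68 120.36] z 66.7 yaw rel 68.45 F jig [-0.18  0.11]
s 154.25 theta 67.98 radial err (out +) 0.45 yaw err deg 0.47 z err -0.08
F radial out 0.03 along 0.21
```

Released with no force on the tool. I'll go straight up, then move aside to see.

{"name": "jog_arm", "arguments": {
  "commands": [
    [[0,0,0,0,-0.8,0,0.27],[0,0,0,0,-1.5,0,0.27],[0,0,0,0,-2,0,0.27],[0,0,0,0,-2.5,0,0.27],[0,0,0,0,-3,0,0.27]]
  ]
}}

```text
time: 26.9
eef_pos: [0.5342, 0.1536, 0.1665]
eef_rot: [[0.97, -0.0, 0.244], [-0.244, -0.0, 0.97], [-0.0, -1.0, -0.0]]
ft_force: [-0.1, 0.8, -0.5]
finger_gap: 0.0558
```

{"name": "jog_arm", "arguments": {
  "commands": [
    [[0,0,0,0,-4,0,0.27],[0,0,0,2.5,-3,-4,0.27],[0,0,0,2.5,0,-4,0.27],[0,0,0,0,0,-4,0.27],[0,0,0,0,0,-4,0.27]]
  ]
}}

```text
time: 27.4
eef_pos: [0.5427, -0.0107, 0.2336]
eef_rot: [[0.97, 0.002, 0.244], [-0.244, -0.001, 0.97], [0.002, -1.0, -0.0]]
ft_force: [-0.4, -0.6, -0.7]
finger_gap: 0.0557
```

{"name": "jog_arm", "arguments": {
  "commands": [
    [[0,0,0,0,0,-4,0.27],[0,0,0,0,0,-4,0.27],[0,0,0,0,0,-4,0.27],[0,0,0,0,0,-4,0.27],[0,0,0,0,0,-4,0.27]]
  ]
}}

```text
time: 27.9
eef_pos: [0.4931, -0.2046, 0.2334]
eef_rot: [[0.97, 0.002, 0.244], [-0.244, -0.001, 0.97], [0.002, -1.0, -0.001]]
ft_force: [0.5, 0.4, -0.5]
finger_gap: 0.0558
```

```bash
python3 - <<'E'
from plant import vision
import cv2,numpy as np
from plan import show
show()
for n,r in(('side',(140,220,200,300)),('top',(145,255,155,265))):
    c=vision.camera(n);np.savez(n+'5.npz',**c);cv2.imwrite(f'pics/{n}5full.png',c['image'][:,:,::-1]);cv2.imwrite(f'pics/{n}5.png',cv2.resize(c['image'][r[0]:r[1],r[2]:r[3],::-1],None,fx=5.4,fy=5.4,interpolation=2))
E
```

```text
t 27.9 p [ 493.1 -204.6  233.4] psi 75.85 tilt [ 0.0017 -0.0011] F [ 0.49  0.4  -0.49] T [ 0.026 -0.115  0.009] gap 55.8 q [-0.62  0.09  1.72  0.    1.33 -1.94]
```

View pics/side5.png

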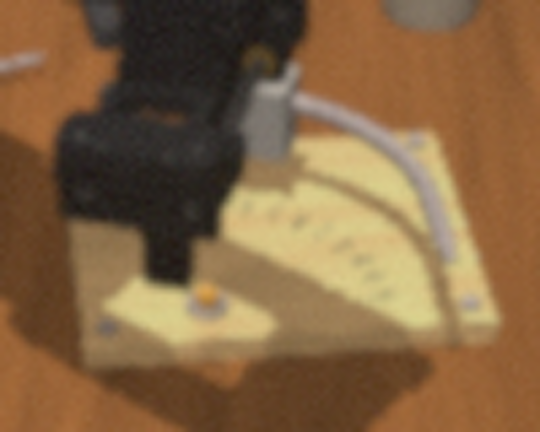

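View pics/top5.png

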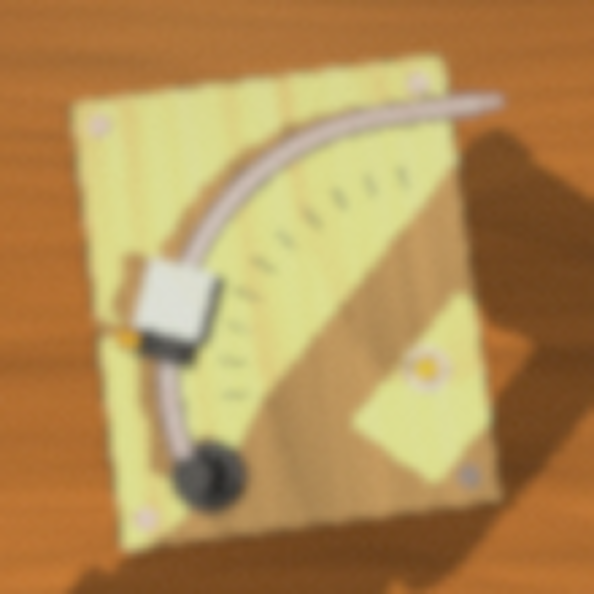

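View pics/side5full.png

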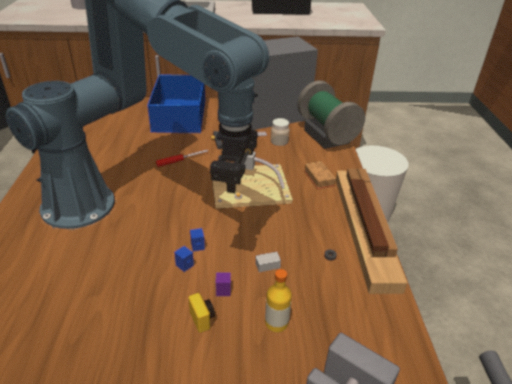

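In the top view the shoe at crop (178,300) is flush against the collar at (168,347) and square to the rod, and the side view shows it upright. The spacer at (268,262) and the other bystanders look unmoved. I'll let it settle and hand in.

{"name": "jog_arm", "arguments": {
  "commands": [
    [[0,0,0,0,0,0,0.27],[0,0,0,0,0,0,0.27],[0,0,0,0,0,0,0.27],[0,0,0,0,0,0,0.27],[0,0,0,0,0,0,0.27]]
  ]
}}

```text
time: 28.5
eef_pos: [0.4938, -0.2021, 0.2317]
eef_rot: [[0.97, -0.0, 0.243], [-0.243, 0.0, 0.97], [-0.0, -1.0, 0.0]]
ft_force: [-0.6, 0.7, -1.1]
finger_gap: 0.056
```

```bash
python3 -c "
from plant import manip
print(manip.job_done())"
```

```text
the job is handed in; nothing more can be done
None
```

The shoe is home against the collar, hanging upright and released, and I handed the job in at about 28.5 s. No verdict was reported.

I threaded the shoe onto the lead and felt for the rod's centre with light touches of about 5–7 N. I then slid it round the bend, turning it with the rod, with about 3 N or less of side load. It met the collar at 68.0° of bend, where the images had put home.

- **Press:** The push along the rod was about 6–7 N at first, then about 8 N (8.5 and 8.1 N read) for roughly half a second or more. A downward force came with it, about 3 N beyond the shoe's weight, so the total stayed near 9–10 N, under the 12 N limit. These are wrist readings, good to about 1 N.
- **Release:** I backed off to about 2.6 N along the rod before opening the gripper. The wrist then read about zero, and I lifted the arm clear.
- **Last pictures:** The shoe sits flush against the collar, in line with the rod and upright. The spacer and the other bystanders look where they were at the start. I judged this by eye and did not measure it to the millimetre.
- **Disagreements:** The two cameras differed by about 1–2 mm on the jig's position, so I settled it by touch. The touch readings did not agree perfectly on the rod's centre either, by up to about 0.9 mm.

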